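Draw the side panel of a bench riser home with its cam connector

ROBOT

A 6-joint arm with a two-finger parallel gripper is mounted at the origin on the work surface. World frame = base frame: x ahead of the robot, y to its left, z up, the work surface at z = 0. Lengths are in mm, angles in degrees, forces in N, time in s.
With the tool pointing down it reaches from about 300 to 750 mm from the base axis. Payload 8.5 kg.
Tool frame: the origin (TCP) lies midway between the tips of the shut fingers; the grasp point (between the pads) lies 19 mm behind it; z points along the fingers, y is the direction in which the jaws open and shut (so a half turn about z gives the same grasp; the last joint's range is limited). The gripper opens to 88 mm and grips with 3 to 60 N. Pads are 18 mm wide; open, the fingers measure 123 mm over their backs; the gripper's body (75 mm by 187 mm) begins 45 mm behind the grasp point.
Start: joints at [-86.133, 21.807, 74.336, -0, 83.858, -12.336], TCP at [153.47, -528.136, 238.748] pointing down, gripper open.
Joint ranges: [-178.18, 178.18], [-50.72, 133.34], [12.68, 142.11], [-81.47, 261.47], [9.98, 163.14], [-165.26, 165.26]. Speed limits (degrees/s): [136.94, 136.94, 180, 180, 180, 180].

INTERFACE

Orientations are given as a 3x3 rotation matrix whose columns are the frame's x, y, z axes.
In Python, from cell import robot, imaging gives the robot as it stands.
- The arm moves only by the tool carry_out, never from a script. Its arguments are lists of equal length, an entry for each row: "angular": the turn, a rotation vector about the tool's x, y, z in degrees, a list of three; "xyz": the shift along the tool's x, y, z in m, a list of three; "grip": the opening in per cent of the stroke, from 0 (shut) to 100 (fully open). A call has 1 to 12 rows; each row is the pose to reach, as a shift and turn from the pose commanded when the call began, along the tool's axes at that moment; what a row does not reach only later rows make up. A row lasts 1/8 s, in which the tool goes at most 62.5 mm and 10.7 degrees, less where a joint would pass 70% of its speed; a pose out of reach is approached as far as the arm can. A call with a gripper value outside its range is refused whole. The fingers move at their own pace and stop on an object; "newtons" is the grip in N (left out, the last holds). Time passes only in rows, so rows that repeat a pose let the fingers close. It gives the time, the measured TCP pose, the force and the opening at its end, in the units of the state.
- robot.observe(): the state, without advancing time (a new reading comes with each control period).
- imaging.grab_frame(name): name is "scene" or "top" or "wrist"; returns a dict with "img" (480x640x3 uint8, red, green, blue), "z_map" (480x640 float32, mm along the optical axis (not along the pixel's ray), 0 where there is no reading), "K" (3x3 intrinsics, pixels), "origin" and "orientation" of the camera in the world. Camera axes: x right, y up, looking along -z (the intrinsics and any distortion apply to the point x, -y, -z); pixel columns grow to the right and rows downward; lengths in mm; the calibration is good to about 2 mm. A picture is of the moment at which its call begins.
- robot.hand_in(): hands the job in, once; it reports no verdict.
The state is a dict: "time": time; "joint_pos": joint angles; "joint_velocities": joint speeds; "tau": joint torques, N m; "ee_pos": TCP position; "orientation": TCP orientation; "ft_force": force on the tool from outside, world axes, zero at the start; "wrist_torque": the same for the moment, N m; "opening": opening from 0.0 (shut) to 1.0 (fully open).
Only numpy, scipy, OpenCV 4.12 (cv2) and the standard library are available. Lean on these libraries where they do the work, as an engineer would, in place of code of your own. Each camera call takes 0.05 s, during which the arm holds its last target.

TASK

The flat-pack instrument riser lies upside down on the bench and one of its side panels still stands a millimetre or two off on its bolt and dowels. Take the flat-blade screwdriver from the stand, feel its blade gently into the slotted connector disc beside that gap, and turn the disc clockwise until the panel is drawn fully home and the disc comes up firmly tight, but stop there: forcing it further strips the connector. Then put the screwdriver back upright in its stand, without shifting the nut driver there or the tub and the spare disc that lie on the riser.

Things in the scene. Friction and masses are not known exactly. Their poses are not given: they have to be found in the camera images.
- cam: slotted metal connector disc, 34 mm across, flush in a 37 mm hole of the riser board. Origin: its axis at bench level; x along the slot, z up. Clockwise from above draws the bolt in, against 0.08 to 0.17 N m; it comes up tight after 0.55 to 1.25 rad (it varies with how true the hole was drilled). Then the torque climbs: firmly tight at 0.22 to 0.28 N m, strips at about 0.33 N m
- slot (a point): centre of the floor of the disc's straight slot, 24.3 mm above the bench. Slot 19 mm long, 4 mm wide, 5.2 mm deep, closed at its ends (the driver's blade has 0.1 rad of play in it either way); its mouth is 29.5 mm and the board's top 30 mm above the bench. x along the slot
- seam (a point): middle of the upper edge of the riser board's bare end face, 30 mm above the bench. x along the seam, y from the seam into the board (the disc's axis is at y = 45 mm), z up. The board, 200 mm along the seam, 280 mm long, 30 mm thick, does not move; its far end already carries the other panel and a tightened disc of the same kind
- panel: loose white side panel, 200 x 25 x 90 mm, 0.55 to 1 kg, upright on the bench at the seam, its bolt and two 10 mm dowels already in their bores. Origin: centre of its underside; x along the seam, y towards the board, z up. Its top is 90 mm above the bench, 45 to 73 mm from the disc's axis
- panel_face (a point): point of the panel's inner face opposite the seam point, 30 mm above the bench; its y in the seam's frame is minus the gap: 1.3 to 1.7 mm at the start, 0 when home
- driver: flat-blade screwdriver, 150 mm long, 0.13 kg, standing blade down in the stand. Origin: middle of the blade's end; z up the shaft, x along the blade's width. Blade 14 mm wide, 2.5 mm thick, 12 mm long; shaft 9 mm; black handle of square section, 26 mm across its flats (parallel to x and y), 73 to 150 mm above the blade's end; below it a collar, 28 mm across, 65 to 73 mm
- driver_grip (a point): on the driver's axis half-way up its handle, 110 mm above the blade's end (40 mm below the handle's top); same axes as the driver
- driver_tip (a point): middle of the driver's blade end; same axes as the driver
- hole_left (a point): centre, at the top face, of one of the two 21 mm round holes in the aluminium tool stand (top face 76 mm above the bench, plate 6 mm thick, open below). The stand does not move; y along its row of holes towards hole_left, z up. Holes 90 mm apart; the driver stands in one, collar on the top face, blade end 65 mm below it; the nut driver in the other
- hole_right (a point): the same for the other hole
- nutdriver: bystander: nut driver with a round black and grey handle 25 mm thick, as tall as the screwdriver, in the stand's other hole. Origin: middle of its lower end
- tub: bystander: clear plastic tub with screws, 60 mm across and 26 mm high, standing on the riser board. Origin: centre of its underside
- sparecam: bystander: loose spare connector disc, 34 mm across and 13 mm high, lying on the riser board. Origin: centre of its underside
Things that resemble listed ones, but are neither listed nor needed, are in the scene too. What is shaped like the part that bears hole_left but blue or brown is not meant.

How it is judged (in metres and radians):
On the way, in this order (a step that is already met when the one before it is completed fails the run):
1. the screwdriver's blade is down in the slot of the open disc (within 3 mm of the slot's floor) (horizontal distance between driver_tip and slot below 0.005 m and z of driver_tip in the frame of slot below 0.003 m), for 0.1 s.
2. with the blade in the slot, the disc has drawn the panel home (gap under 1 mm) and pulls the bolt tight (over 12 N) (all of step 1 and y of panel_face in the frame of seam above -0.001 m and contact force between cam and panel above 12 N), for 0.2 s.
At the end, for the whole second after the job is handed in: The panel is home (gap under 1 mm, square within 0.02 rad) and still pulled by the disc with over 6 N; the screwdriver stands at rest and upright (within 0.1 rad), blade down, in a hole of the stand, collar on the stand's top (within 4 mm) (y of panel_face in the frame of seam above -0.001 m and angle between the y axis of panel and the y axis of seam, either way round below 0.02 rad and contact force between cam and panel above 6 N and angle between driver_tip's own z axis and vertical below 0.1 rad and z of driver_tip in the frame of hole_left between -0.069 and -0.061 m and (horizontal distance between driver_tip and hole_left below 0.008 m or horizontal distance between driver_tip and hole_right below 0.008 m) and linear speed of driver below 0.02 m/s and linear speed of panel below 0.01 m/s); the robot touches nothing.
It fails at once if the connector is stripped: the disc pulls the bolt with more than 43 N (contact force between cam and panel above 43 N).
It fails at once if the blade, while out of the slot (over 3.5 mm above its floor), is pressed on the disc with more than 40 N (z of driver_tip in the frame of slot above 0.0035 m and contact force between driver and cam above 40 N).
It fails at once if the side panel is tipped by more than 0.15 rad (angle between panel's own z axis and vertical above 0.15 rad).
It fails at once if the nut driver, the tub or the spare disc is moved by more than 25 mm (distance of any of nutdriver, tub, sparecam from where it was at the start of the episode above 0.025 m).
It also fails if it takes over 72 s, if anything falls off the work surface, if the arm or the gripper's body presses on something with over 40 N, if the wrist force passes 120 N, or if a joint passes its speed limit or range.

## Working session

There is one attempt and no reset: what is moved stays moved. The work goes in short steps, Python scripts to look and compute and a tool call to move; the robot and the scene stay as the last step left them, time stands still between calls to the robot, and variables do not carry over. Pictures are saved under pics/ and viewed, and the job is handed in when it is done.

Besides the shell and the picture viewer there is one more tool, called after "Request:" in YAML: its name, and indented under it one key for each argument. carry_out: Moves the arm, as the interface text tells. Its arguments: {"type":"object","properties":{"angular":{"type":"array"},"xyz":{"type":"array"},"grip":{"type":"array"},"newtons":{"type":"number"}},"required":["angular","xyz","grip"]}

```bash
ls; mkdir -p pics; python3 - <<'E'
from cell import robot, imaging
import cv2
s=robot.observe(); print(s)
for n in("scene","top","wrist"):
    f=imaging.grab_frame(n); cv2.imwrite(f"pics/{n}0.png",f["img"][:,:,::-1]); print(n,f["K"],f["origin"],f["orientation"])
E
```

```text
pics
{'time': 0.0, 'joint_pos': array([-8.61328571e+01,  2.18407951e+01,  7.43840048e+01, -1.53521608e-03,
        8.38588933e+01, -1.23355624e+01]), 'joint_velocities': array([-1.96586846e-05,  7.90930812e-02, -5.15846346e-02,  6.99396484e-02,
        1.31453583e-01,  1.52281666e-02]), 'tau': array([ 1.15739764e-03, -4.37927985e+01, -2.24555969e+01,  7.13908835e-02,
        3.52741499e-02, -1.20018594e-04]), 'ee_pos': array([ 153.4437903 , -527.86803023,  238.14401198]), 'orientation': array([[ 9.60279724e-01,  2.79039130e-01, -1.25095853e-04],
       [ 2.79039012e-01, -9.60278663e-01,  1.45559958e-03],
       [ 2.86042363e-04, -1.43268939e-03, -9.99998933e-01]]), 'ft_force': array([0.50454695, 0.07021452, 0.99494262]), 'wrist_torque': array([ 0.01387599, -0.01094782,  0.03269948]), 'opening': 1.0012123037704237}
scene [[603.73675329   0.         332.17032272]
 [  0.         603.73675329 231.81287283]
 [  0.           0.           1.        ]] [1439.41763036  114.10329969  705.11620938] [[-0.27568742 -0.49789615  0.8222505 ]
 [ 0.96112839 -0.15623651  0.22764528]
 [ 0.01512183  0.85304723  0.52161456]]
top [[449.31641797   0.         322.80973141]
 [  0.         449.31641797 235.55576811]
 [  0.           0.           1.        ]] [ 355.31205031 -125.19790571 1151.90224843] [[-0.01234597  0.99382878 -0.11023578]
 [-0.99949855 -0.0090507   0.03034348]
 [ 0.02915851  0.11055512  0.99344217]]
wrist [[337.63858935   0.         314.30190761]
 [  0.         337.63858935 238.40635636]
 [  0.           0.           1.        ]] [ 233.15780017 -503.58959788  383.986911  ] [[ 2.77883424e-01  9.10254824e-01  3.06947810e-01]
 [-9.60614707e-01  2.63171387e-01  8.92199866e-02]
 [ 4.33042557e-04 -3.19651336e-01  9.47535137e-01]]
```

View pics/scene0.png

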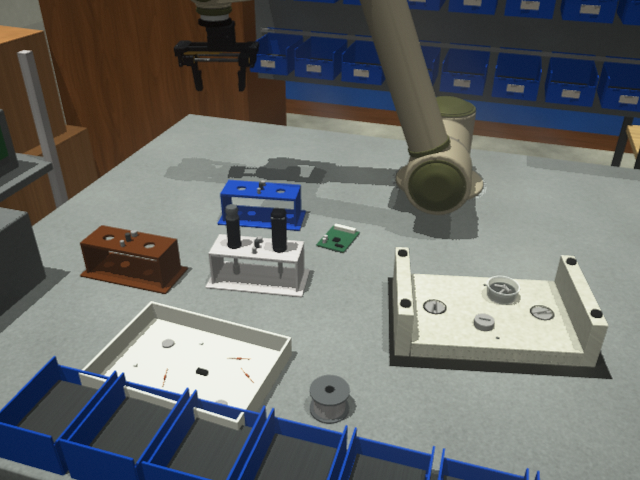

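View pics/top0.png

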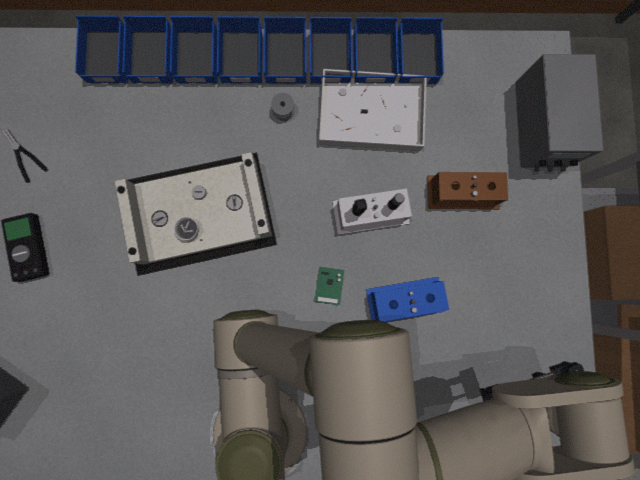

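View pics/wrist0.png

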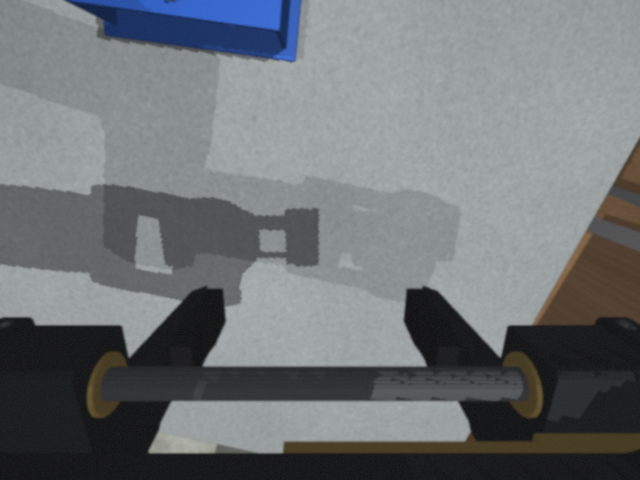

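```bash
python3 - <<'E'
import cv2
t=cv2.imread("pics/top0.png"); s=cv2.imread("pics/scene0.png")
cv2.imwrite("pics/c1.png",cv2.resize(t[145:280,105:285],None,fx=4.4,fy=4.4,interpolation=cv2.INTER_CUBIC))
cv2.imwrite("pics/c2.png",cv2.resize(t[180:240,325:420],None,fx=8,fy=8,interpolation=cv2.INTER_CUBIC))
cv2.imwrite("pics/c3.png",cv2.resize(s[240:380,380:615],None,fx=3.4,fy=3.4,interpolation=cv2.INTER_CUBIC))
E
```

```text
(no output)
```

View pics/c1.png

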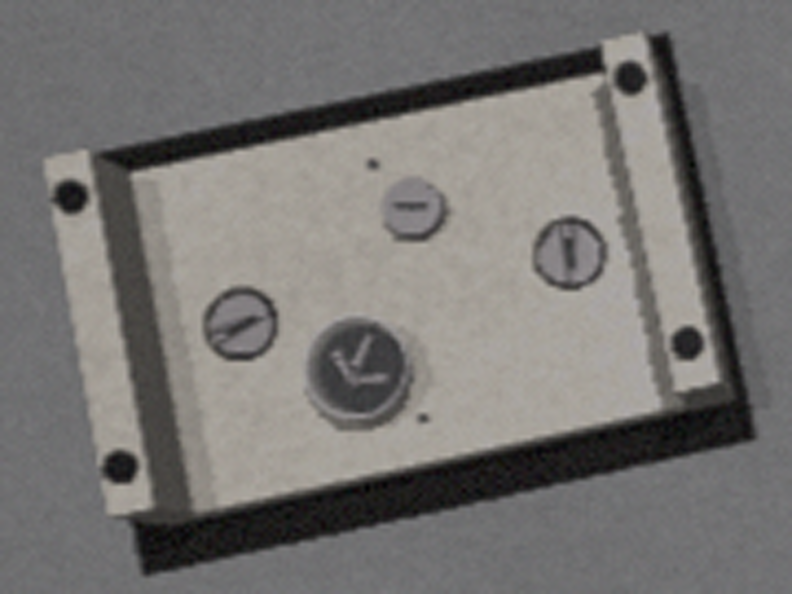

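View pics/c2.png

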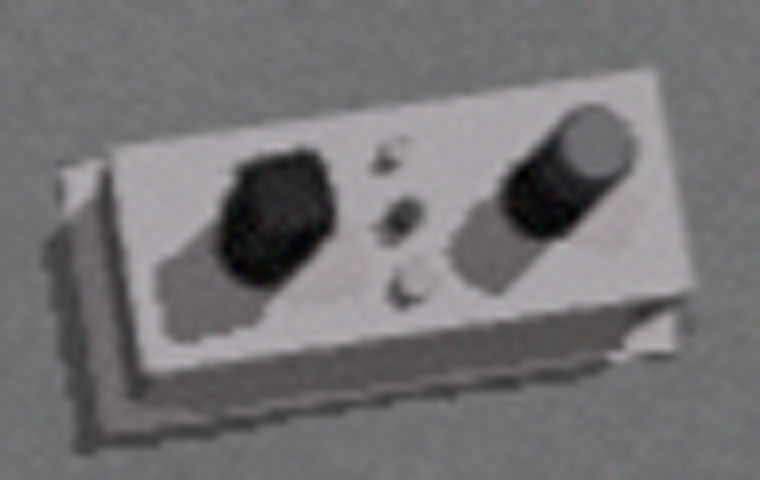

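View pics/c3.png

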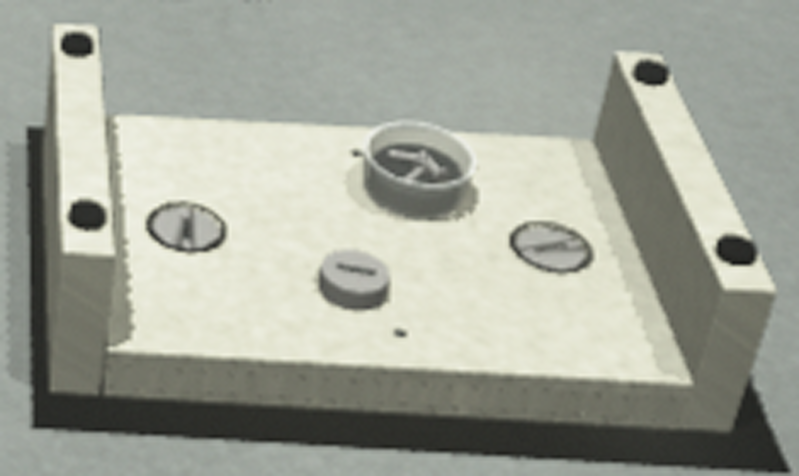

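```bash
cat > h.py <<'E'
import numpy as np, cv2
from cell import robot, imaging
def ray(f,u,v):
    K=f["K"]; d=np.array([(u-K[0,2])/K[0,0],-(v-K[1,2])/K[1,1],-1.]); return f["orientation"]@d
def onz(f,u,v,z):
    d=ray(f,u,v); o=f["origin"]; return o+d*(z-o[2])/d[2]
def pz(f,u,v): return f["origin"]+ray(f,u,v)*f["z_map"][int(round(v)),int(round(u))]
def proj(f,p):
    c=f["orientation"].T@(np.asarray(p,float)-f["origin"]); K=f["K"]; return K[0,0]*c[0]/-c[2]+K[0,2], K[1,1]*-c[1]/-c[2]+K[1,2]
def save(f,n,box=None,s=1):
    im=f["img"][:,:,::-1]
    if box: im=im[box[1]:box[3],box[0]:box[2]]
    cv2.imwrite("pics/"+n,cv2.resize(im,None,fx=s,fy=s,interpolation=cv2.INTER_CUBIC))
E
python3 - <<'E'
from h import *
np.set_printoptions(precision=1,suppress=True)
t=imaging.grab_frame("top")
c=lambda x,y:(105+x/4.4,145+y/4.4)
for n,p in dict(discL=c(241,323),discR=c(570,252),tub=c(358,372),spare=c(413,207)).items():
    print(n,onz(t,*p,30),pz(t,*p))
for n,p in dict(pR1=c(605,40),pR2=c(668,390),pR3=c(722,385),pR4=c(647,33),pL=c(95,152),pL2=c(152,512)).items(): print(n,onz(t,*p,90),pz(t,*p))
d=lambda x,y:(325+x/8,180+y/8)
for n,p,z in (("drvtop",d(282,195),161),("nuttop",d(595,143),161),("st",d(110,150),76),("st",d(655,70),76),("st",d(690,285),76),("st",d(145,370),76)): print(n,onz(t,*d(0,0),z)*0+onz(t,*p,z),pz(t,*p))
E
```

```text
discL [526.6 247.3  30. ] [527.8 250.   22. ]
discR [566.2  62.   30. ] [566.5  62.3  28.2]
tub [498.  180.9  30. ] [495.4 175.3  50.4]
spare [593.  151.7  30. ] [590.2 148.4  43. ]
pR1 [672.9  33.9  90. ] [673.4  34.2  88.1]
pR2 [479.1  -1.2  90. ] [486.    5.6  31.2]
pR3 [481.6 -30.2  90. ] [485.7 -27.2  55.9]
pR4 [676.7  11.   90. ] [704.5  22.8  -1.7]
pL [611.6 308.2  90. ] [615.8 315.3  72.5]
pL2 [416.4 271.4  90. ] [417.6 279.4  68.6]
drvtop [ 534.9 -240.3  161. ] [ 534.8 -240.3  161.3]
nuttop [ 549.1 -329.   161. ] [ 549.1 -329.1  160.7]
st [ 564.5 -198.    76. ] [ 564.7 -198.1   75.1]
st [ 588.3 -365.7   76. ] [ 605.1 -383.1   -1.6]
st [ 521.6 -374.2   76. ] [ 533.5 -392.    -0.8]
st [ 496.9 -207.5   76. ] [ 497.4 -207.8   72.3]
```

Request:
carry_out:
  angular:
    - [0,0,0]
    - [0,0,0]
    - [0,0,0]
    - [0,0,0]
    - [0,0,0]
    - [0,0,0]
    - [0,0,0]
    - [0,0,0]
    - [0,0,0]
    - [0,0,0]
  xyz:
    - [0.395,-0.17,-0.082]
    - [0.395,-0.17,-0.082]
    - [0.395,-0.17,-0.082]
    - [0.395,-0.17,-0.082]
    - [0.395,-0.17,-0.082]
    - [0.395,-0.17,-0.082]
    - [0.395,-0.17,-0.082]
    - [0.395,-0.17,-0.082]
    - [0.395,-0.17,-0.082]
    - [0.395,-0.17,-0.082]
  grip: [100,100,100,100,100,100,100,100,100,100]

```text
time: 1.45
ee_pos: [484.5, -255.6, 320.5]
orientation: [[0.961, 0.277, -0.001], [0.277, -0.961, 0.0], [-0.001, -0.001, -1.0]]
ft_force: [0.0, -0.3, 0.2]
opening: 0.998
```

```bash
python3 - <<'E'
from h import *
np.set_printoptions(precision=2,suppress=True)
s=robot.observe();print(s['time'],s['ee_pos'],s['joint_pos'],s['orientation'])
f=imaging.grab_frame("wrist");save(f,"w1.png")
np.save("w1.npy",f,allow_pickle=True)
print(proj(f,[535,-240,161]),proj(f,[549,-329,161]))
E
```

```text
1.45 [ 484.45 -255.59  320.45] [-40.2   19.11  65.11  -0.01  95.83  33.71] [[ 0.96  0.28 -0.  ]
 [ 0.28 -0.96  0.  ]
 [-0.   -0.   -1.  ]]
(np.float64(314.23938320009574), np.float64(160.66538783355503)) (np.float64(414.02413248486414), np.float64(173.32229743172644))
```

View pics/w1.png

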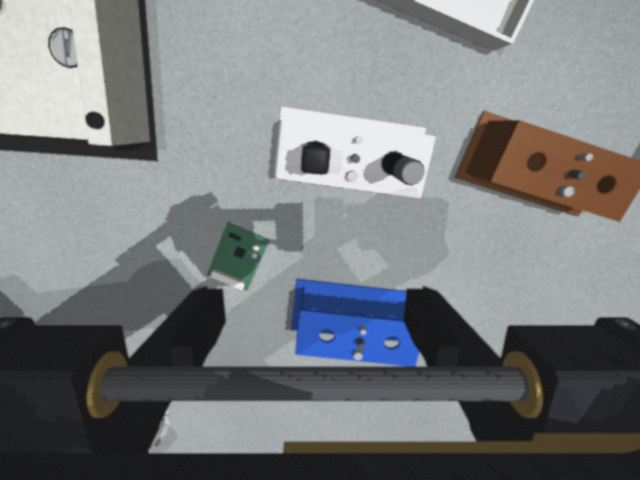

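```bash
python3 - <<'E'
from h import *
f=np.load("w1.npy",allow_pickle=True).item()
save(f,"w1c.png",(270,100,440,205),4.7)
g=f["img"].sum(2); z=f["z_map"]
sub=z[135:185,295:340]; print(np.sort(sub[sub>0])[:5])
# height of pixels
P=[];U=[]
for v in range(130,190):
  for u in range(290,345):
    p=pz(f,u,v)
    if p[2]>155: P.append(p[:2]);U.append((u,v))
P=np.float32(P);print(len(P),P.mean(0));r=cv2.minAreaRect(P);print(r); print(cv2.minAreaRect(np.float32(U)))
E
```

```text
[295.23627 295.26468 295.39844 295.4069  295.41763]
797 [ 536.5544  -240.51767]
((543.9966430664062, -239.55262756347656), (42.6812858581543, 25.7025146484375), 8.811066627502441)
((312.6607360839844, 156.51239013671875), (43.01139831542969, 52.68946075439453), 11.53462028503418)
```

View pics/w1c.png

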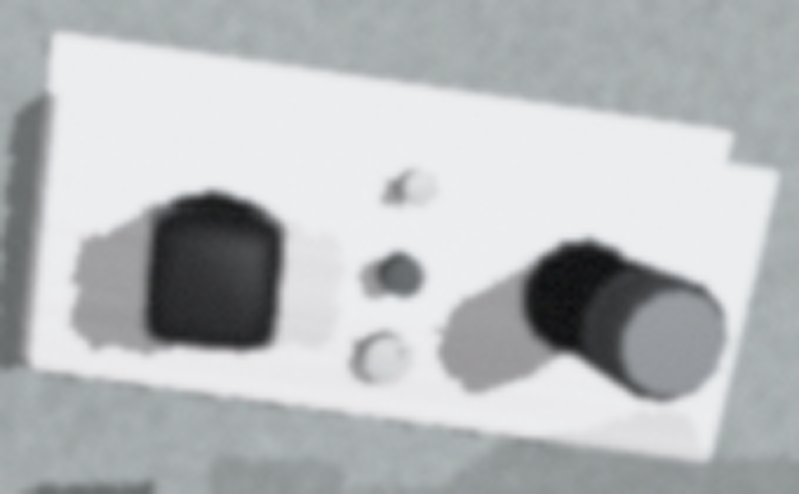

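```bash
python3 - <<'E'
from h import *
np.set_printoptions(precision=2,suppress=True)
f=np.load("w1.npy",allow_pickle=True).item()
s=f["img"].max(2)
m=np.zeros(s.shape,np.uint8)
for v in range(135,185):
  for u in range(295,340):
    if f["z_map"][v,u]>0 and s[v,u]<95 and 156<pz(f,u,v)[2]<168: m[v,u]=1
n,l,st,c=cv2.connectedComponentsWithStats(m); k=1+st[1:,4].argmax(); m=(l==k)
V,U=np.nonzero(m);P=np.float32([onz(f,u,v,161)[:2] for u,v in zip(U,V)])
print(len(P),P.mean(0),cv2.minAreaRect(P),np.float32([pz(f,u,v)[2] for u,v in zip(U,V)]).mean())
for v in range(V.min(),V.max()+1): print(v,U[V==v].min(),U[V==v].max(),end='; ')
E
```

```text
723 [ 536.43 -240.34] ((536.298583984375, -240.256103515625), (24.039777755737305, 24.034595489501953), 10.958588600158691) 159.85492
145 307 313; 146 305 324; 147 304 326; 148 304 328; 149 303 328; 150 302 329; 151 303 329; 152 302 329; 153 302 329; 154 302 329; 155 302 329; 156 303 328; 157 302 328; 158 302 328; 159 302 328; 160 302 328; 161 302 328; 162 302 328; 163 301 328; 164 301 328; 165 302 328; 166 301 327; 167 301 327; 168 302 327; 169 303 327; 170 303 327; 171 303 326; 172 305 326; 173 314 324;
```

```bash
python3 - <<'E'
from h import *
f=imaging.grab_frame("scene");save(f,"s1.png",(195,195,320,300),6)
print(proj(f,[535,-240,11]),proj(f,[535,-240,161]))
t=imaging.grab_frame("top");save(t,"t1.png",(105,145,285,280),4.4)
E
```

```text
(np.float64(280.51654821187464), np.float64(275.82559738724314)) (np.float64(278.1051277472609), np.float64(209.21642181133365))
```

View pics/s1.png

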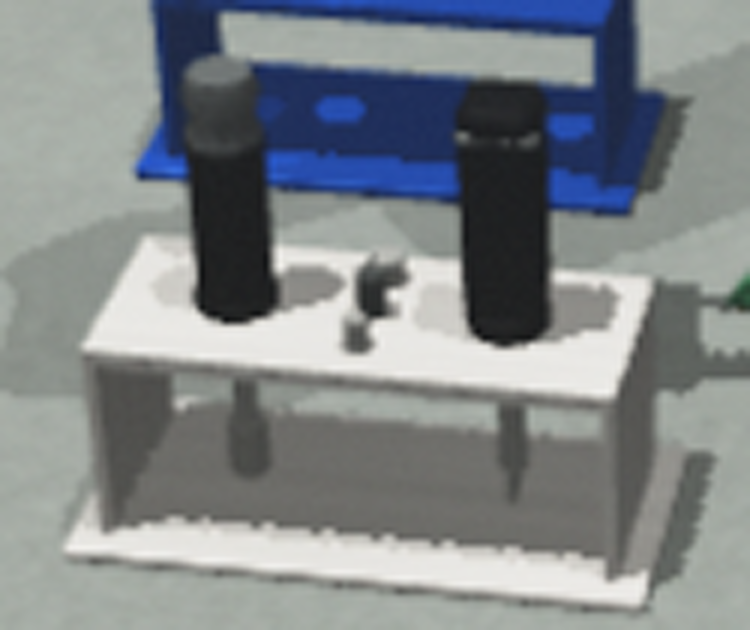

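Request:
carry_out:
  angular:
    - [0,0,-10]
    - [0,0,-20]
    - [0,0,-30]
    - [0,0,-40]
    - [0,0,-50]
    - [0,0,-60]
    - [0,0,-70]
    - [0,0,-80]
    - [0,0,-85]
    - [0,0,-85]
    - [0,0,-85]
  xyz:
    - [0.019,-0.031,0.01]
    - [0.038,-0.062,0.02]
    - [0.056,-0.092,0.04]
    - [0.075,-0.122,0.06]
    - [0.094,-0.153,0.08]
    - [0.112,-0.183,0.1]
    - [0.13,-0.214,0.12]
    - [0.15,-0.244,0.12]
    - [0.15,-0.244,0.12]
    - [0.15,-0.244,0.12]
    - [0.15,-0.244,0.12]
  grip: [100,100,100,100,100,100,100,100,100,100,100]

```text
time: 2.98
ee_pos: [561.2, 20.9, 200.8]
orientation: [[-0.192, 0.981, 0.0], [0.981, 0.192, 0.0], [0.0, 0.0, -1.0]]
ft_force: [-0.5, 0.5, 0.0]
opening: 1.006
```

```bash
python3 - <<'E'
from h import *
np.set_printoptions(precision=2,suppress=True)
s=robot.observe();print(s['time'],s['ee_pos'],s['joint_pos'],s['orientation'])
f=imaging.grab_frame("wrist");save(f,"w2.png")
np.save("w2.npy",f,allow_pickle=True)
print(f["origin"],f["orientation"])
E
```

```text
2.975 [561.21  20.88 200.81] [ -9.95  24.66  76.21   0.    79.12 -20.99] [[-0.19  0.98  0.  ]
 [ 0.98  0.19  0.  ]
 [ 0.    0.   -1.  ]]
[544.43 104.19 346.56] [[ 0.98 -0.18 -0.06]
 [ 0.19  0.93  0.32]
 [ 0.   -0.32  0.95]]
```

View pics/w2.png

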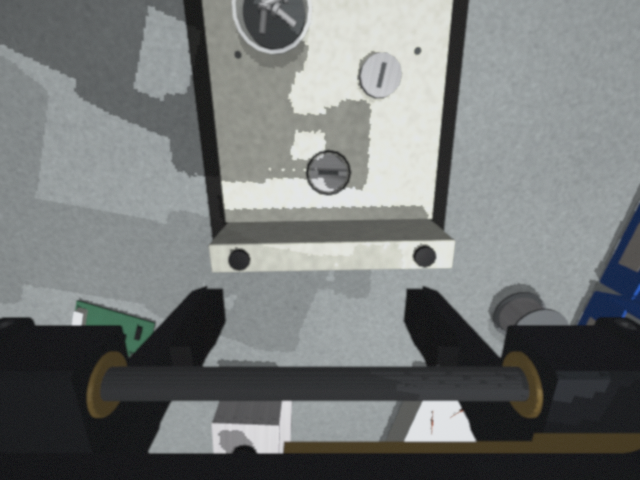

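```bash
python3 - <<'E'
from h import *
f=np.load("w2.npy",allow_pickle=True).item()
save(f,"w2c.png",(200,120,470,280),2.9)
save(f,"w2d.png",(295,140,361,205),9)
E
```

```text
(no output)
```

View pics/w2c.png

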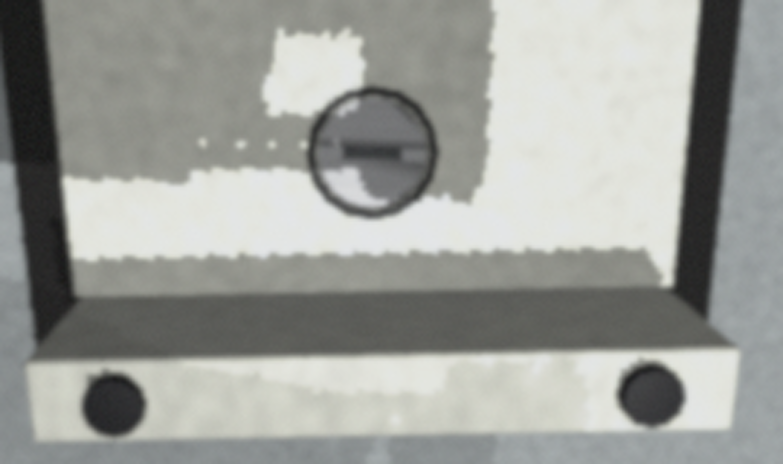

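View pics/w2d.png

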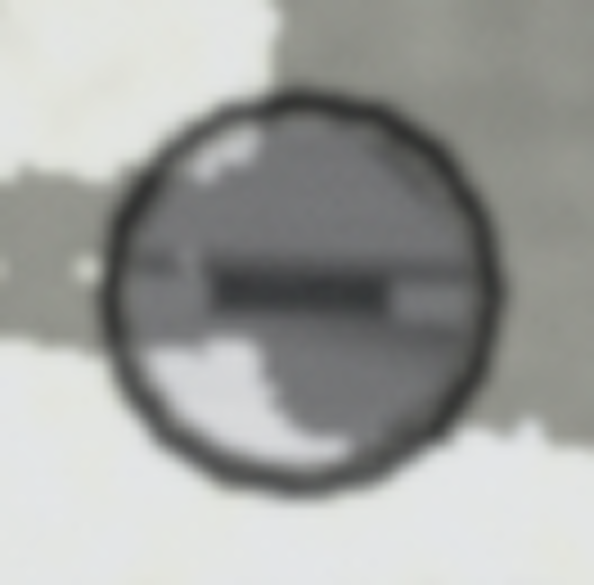

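Request:
carry_out:
  angular:
    - [0,0,0]
    - [0,0,0]
    - [0,0,0]
  xyz:
    - [-0.04,0,0.02]
    - [-0.08,0,0.05]
    - [-0.08,0,0.05]
  grip: [100,100,100]

```text
time: 3.4
ee_pos: [576.2, -59.4, 148.7]
orientation: [[-0.19, 0.982, -0.004], [0.982, 0.19, 0.001], [0.002, -0.004, -1.0]]
ft_force: [0.2, 0.7, -0.1]
opening: 1.001
```

```bash
python3 - <<'E'
from h import *
np.set_printoptions(precision=2,suppress=True)
f=imaging.grab_frame("wrist");save(f,"w3.png",(150,0,510,270),2.2)
np.save("w3.npy",f,allow_pickle=True)
print(f["origin"],robot.observe()['ee_pos'])
E
```

```text
[560.09  23.88 294.57] [576.5  -58.01 150.1 ]
```

View pics/w3.png

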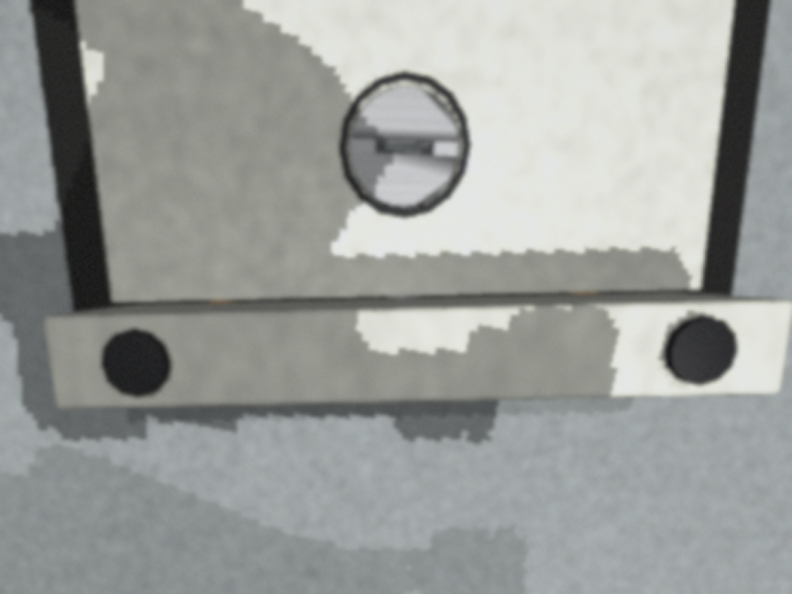

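```bash
python3 - <<'E'
from h import *
np.set_printoptions(precision=2,suppress=True)
for n,(u0,v0),r in (("w2",(328,172),30),("w3",(334,65),38)):
    f=np.load(n+".npy",allow_pickle=True).item()
    # rectify patch onto plane z=29.5..30 at 0.2 mm/px: cast rays for disc hole ring
    g=cv2.cvtColor(f["img"],cv2.COLOR_RGB2GRAY)
    c=onz(f,u0,v0,30)[:2]
    N=250; s=0.2
    xs=c[0]+(np.arange(N)-N/2)*s; ys=c[1]+(np.arange(N)-N/2)*s
    M=np.array([[proj(f,(x,y,30)) for x in xs] for y in ys[::-1]],np.float32)
    im=cv2.remap(g,M[...,0],M[...,1],cv2.INTER_CUBIC)
    cv2.imwrite(f"pics/{n}r.png",cv2.resize(im,None,fx=2.4,fy=2.4))
    b=cv2.GaussianBlur(im,(0,0),3)
    # dark ring: radial minimum about centre, then fit ellipse
    cc=np.array([N/2,N/2])
    for it in range(3):
        pts=[]
        for a in np.linspace(0,2*np.pi,120,endpoint=False):
            rr=np.arange(78,104); p=cc[:,None]+rr*np.array([[np.cos(a)],[np.sin(a)]])
            val=b[np.clip(p[1].astype(int),0,N-1),np.clip(p[0].astype(int),0,N-1)]
            pts.append(p[:,val.argmin()])
        e=cv2.fitEllipse(np.float32(pts)); cc=np.array(e[0])
    print(n,"centre",c[0]+(cc[0]-N/2)*s, ys[::-1][0]-cc[1]*s,"diam",np.array(e[1])*s)
E
```

```text
w2 centre 565.5231638582608 64.25437740680313 diam [38.26 38.61]
w3 centre 565.4454843684293 64.34010430877875 diam [38.7  38.81]
```

View pics/w3r.png

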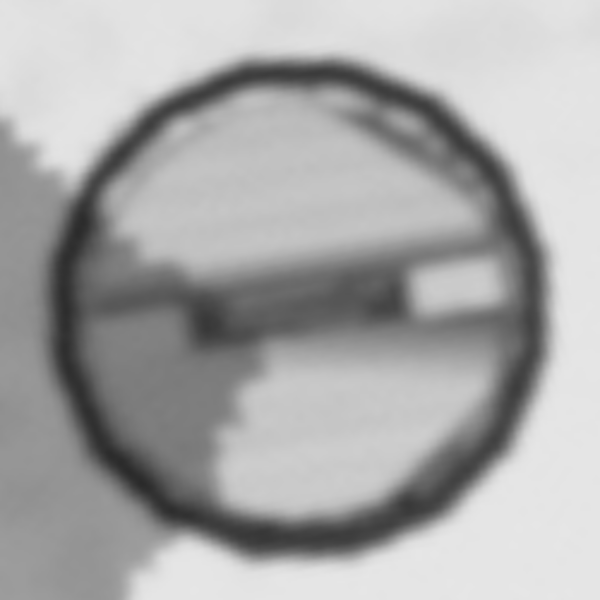

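View pics/w2r.png

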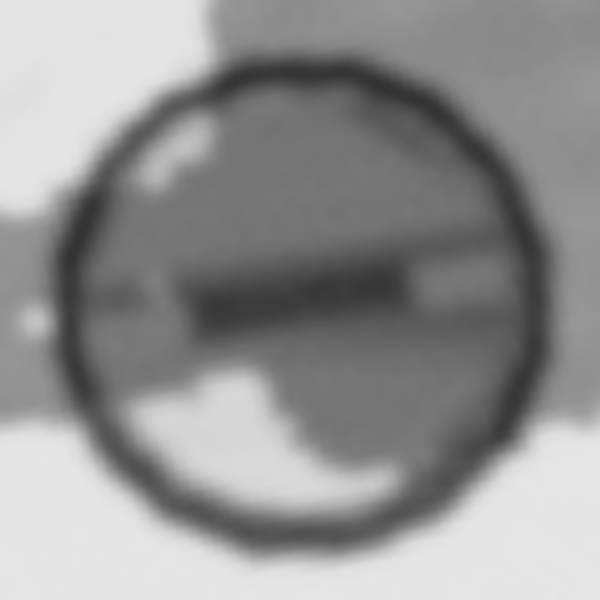

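```bash
python3 - <<'E'
from h import *
np.set_printoptions(precision=2,suppress=True)
f=np.load("w2.npy",allow_pickle=True).item()
q=lambda x,y:(200+x/2.9,120+y/2.9)
P=[onz(f,*q(*p),90) for p in ((27,362),(738,348),(733,429),(37,440))]
print(P,np.linalg.norm(P[0]-P[1]),np.linalg.norm(P[2]-P[3]), np.linalg.norm(P[0]-P[3]))
d=P[1]-P[0];print(np.degrees(np.arctan2(d[1],d[0])))
n=np.array([-d[1],d[0]])/np.hypot(d[0],d[1]); print("axis dist to face",(np.array([565.5,64.3])-P[0][:2])@n)
f=np.load("w3.npy",allow_pickle=True).item()
q=lambda x,y:(150+x/2.2,y/2.2)
P=[onz(f,*q(*p),90) for p in ((46,318),(792,300),(780,390),(58,406))]
print(P,np.linalg.norm(P[0]-P[1]),np.linalg.norm(P[2]-P[3]), np.linalg.norm(P[0]-P[3]))
d=P[1]-P[0];n=np.array([-d[1],d[0]])/np.hypot(d[0],d[1]); print("axis dist to face",(np.array([565.5,64.3])-P[0][:2])@n,np.degrees(np.arctan2(d[1],d[0])))
E
```

```text
[array([479.15,  -3.01,  90.  ]), array([672.33,  38.57,  90.  ]), array([678.8,  14.9,  90. ]), array([484.15, -26.23,  90.  ])] 197.6021841048787 198.9542666917422 23.75077606384525
12.145481795751202
axis dist to face 47.634666844148185
[array([479.34,  -3.16,  90.  ]), array([672.26,  38.52,  90.  ]), array([677.79,  15.57,  90.  ]), array([483.87, -26.17,  90.  ])] 197.37871185298968 198.35594380443143 23.44760608270435
axis dist to face 47.74540204987992 12.192291488361766
```

Request:
carry_out:
  angular:
    - [0,0,0]
    - [0,0,0]
    - [0,0,0]
    - [0,0,0]
    - [0,0,0]
    - [0,0,0]
  xyz:
    - [-0.03,-0.01,-0.05]
    - [-0.08,-0.035,-0.08]
    - [-0.13,-0.055,-0.08]
    - [-0.171,-0.075,-0.08]
    - [-0.171,-0.075,-0.08]
    - [-0.171,-0.075,-0.08]
  grip: [100,100,100,100,100,100]

```text
time: 4.2
ee_pos: [536.8, -238.1, 231.5]
orientation: [[-0.195, 0.981, 0.001], [0.981, 0.195, -0.0], [-0.0, 0.001, -1.0]]
ft_force: [1.4, 0.5, 0.0]
opening: 1.0
```

```bash
python3 - <<'E'
from h import *
np.set_printoptions(precision=3,suppress=True)
s=robot.observe();print(s['ee_pos'],s['orientation'],s['joint_pos'])
f=imaging.grab_frame("wrist");save(f,"w4.png",(200,150,440,330),3.3)
np.save("w4.npy",f,allow_pickle=True)
print(proj(f,[535.7,-240.3,161]))
E
```

```text
[ 536.759 -238.094  231.493] [[-0.195  0.981  0.001]
 [ 0.981  0.195 -0.   ]
 [-0.     0.001 -1.   ]] [-35.475  25.842  68.946   0.027  85.166 -46.707]
(np.float64(312.63148849727617), np.float64(256.65461181214147))
```

View pics/w4.png

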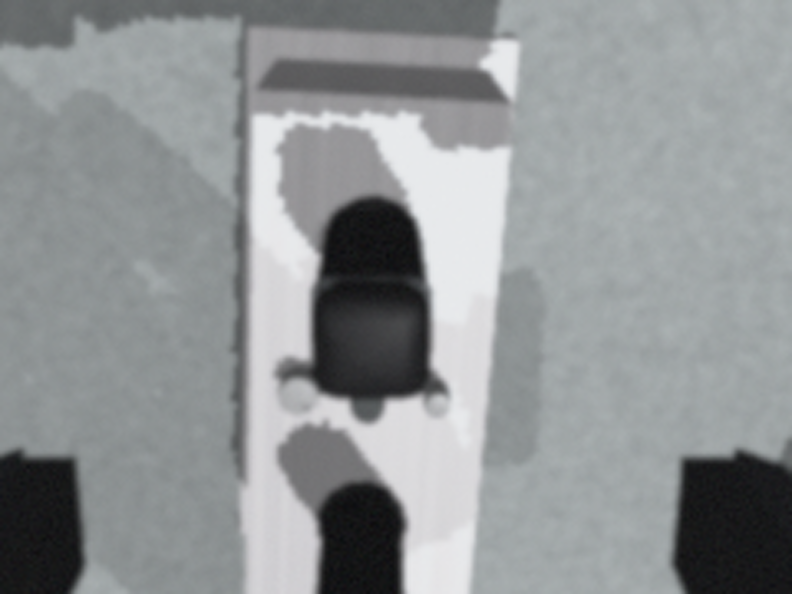

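Request:
carry_out:
  angular:
    - [0,0,0]
    - [0,0,0]
    - [0,0,0]
    - [0,0,0]
    - [0,0,0]
    - [0,0,0]
    - [0,0,0]
    - [0,0,0]
    - [0,0,0]
  xyz:
    - [-0.001,-0.001,0.04]
    - [-0.001,-0.001,0.08]
    - [-0.001,-0.001,0.11]
    - [-0.001,-0.001,0.129]
    - [-0.001,-0.001,0.129]
    - [-0.001,-0.001,0.129]
    - [-0.001,-0.001,0.129]
    - [-0.001,-0.001,0.129]
    - [-0.001,-0.001,0.129]
  grip: [100,100,60,60,40,20,20,20,20]
  newtons: 50

```text
time: 5.38
ee_pos: [535.8, -240.5, 102.2]
orientation: [[-0.194, 0.981, 0.001], [0.981, 0.194, -0.0], [-0.0, 0.001, -1.0]]
ft_force: [0.2, 0.7, 2.8]
opening: 0.294
```

```bash
python3 - <<'E'
from h import *
np.set_printoptions(precision=3,suppress=True)
s=robot.observe();print(s['time'],s['ee_pos'],s['opening'],s['orientation'],s['ft_force'],s['wrist_torque'])
f=imaging.grab_frame("scene");save(f,"s2.png",(180,120,340,300),3.3)
E
```

```text
5.375 [ 535.846 -240.542  102.244] 0.2935644240410355 [[-0.194  0.981  0.001]
 [ 0.981  0.194 -0.   ]
 [-0.     0.001 -1.   ]] [0.17  0.652 2.8  ] [ 0.088 -0.041  0.021]
```

View pics/s2.png

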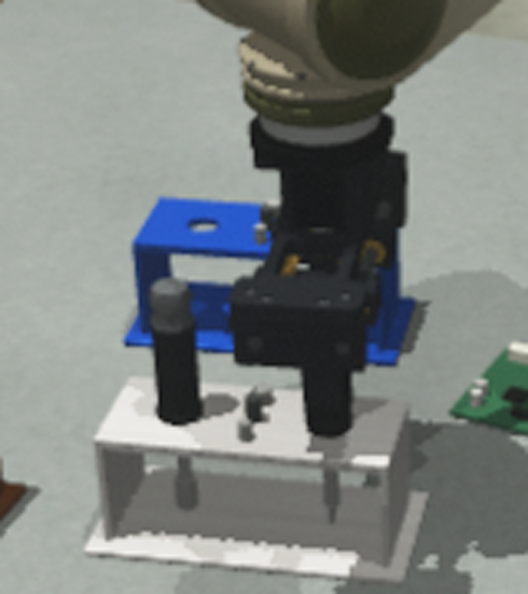

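Request:
carry_out:
  angular:
    - [0,0,0]
    - [0,0,0]
    - [0,0,0]
    - [0,0,0]
    - [0,0,0]
    - [0,0,0]
  xyz:
    - [0,0,-0.01]
    - [0,0,-0.04]
    - [0,0,-0.08]
    - [0,0,-0.115]
    - [0,0,-0.115]
    - [0,0,-0.115]
  grip: [20,20,20,20,20,20]

```text
time: 6.18
ee_pos: [535.2, -240.2, 215.6]
orientation: [[-0.194, 0.981, -0.002], [0.981, 0.194, 0.001], [0.001, -0.001, -1.0]]
ft_force: [0.0, -0.5, -1.9]
opening: 0.289
```

```bash
python3 - <<'E'
from h import *
np.set_printoptions(precision=3,suppress=True)
s=robot.observe();print(s['time'],s['ee_pos'],s['opening'],s['orientation'],s['ft_force'],s['wrist_torque'])
f=imaging.grab_frame("scene");save(f,"s3.png",(180,100,340,300),3.)
f=imaging.grab_frame("wrist");save(f,"w5.png")
E
```

```text
6.175 [ 535.241 -240.194  215.588] 0.2892757763035354 [[-0.194  0.981 -0.002]
 [ 0.981  0.194  0.001]
 [ 0.001 -0.001 -1.   ]] [ 0.007 -0.502 -1.922] [-0.037 -0.059  0.064]
```

View pics/s3.png

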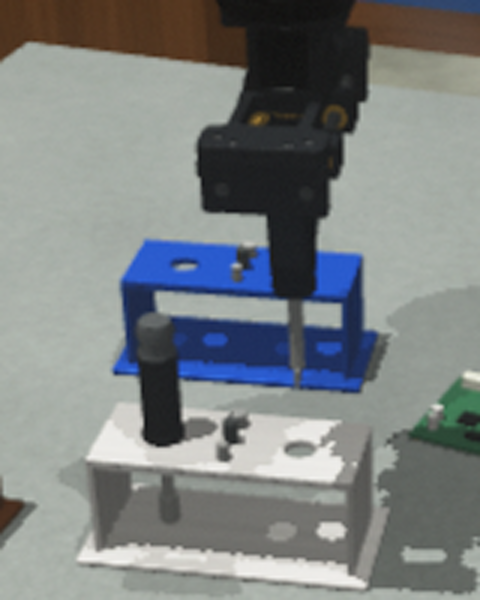

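View pics/w5.png

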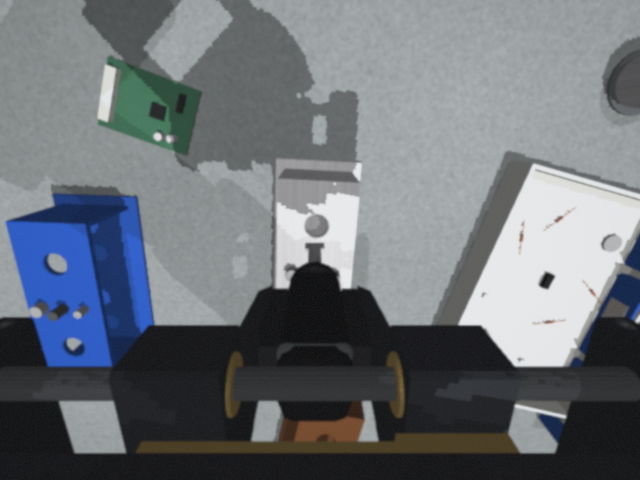

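```bash
python3 - <<'E'
from h import *
np.set_printoptions(precision=3,suppress=True)
s=robot.observe()
f=imaging.grab_frame("wrist");save(f,"w5c.png",(285,200,350,270),8.5)
np.save("w5.npy",f,allow_pickle=True)
print(proj(f,s['ee_pos']+[0,0,-91]),proj(f,s['ee_pos']+[0,0,-79]),proj(f,s['ee_pos']))
E
```

```text
(np.float64(315.0097745802733), np.float64(244.2431745513814)) (np.float64(315.0279501393011), np.float64(249.9219840626369)) (np.float64(315.20998717817344), np.float64(306.79801556009016))
```

View pics/w5c.png

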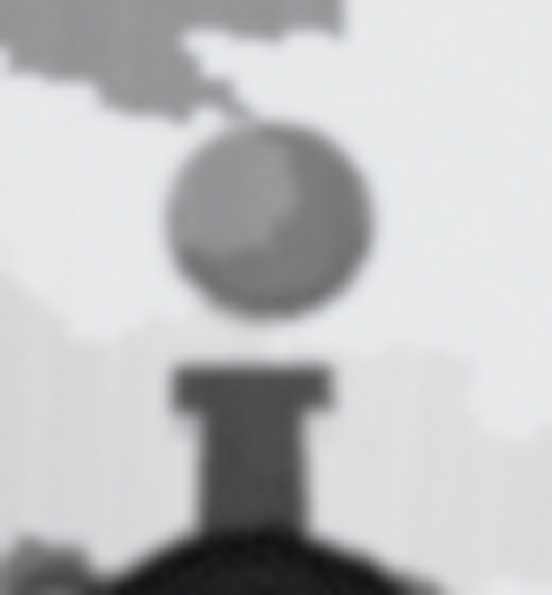

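Request:
carry_out:
  angular:
    - [0,0,1]
    - [0,0,2]
    - [0,0,3]
    - [0,0,4.2]
    - [0,0,4.2]
    - [0,0,4.2]
    - [0,0,4.2]
    - [0,0,4.2]
    - [0,0,4.2]
    - [0,0,4.2]
  xyz:
    - [0.04,0.012,0]
    - [0.09,0.027,0]
    - [0.145,0.044,0]
    - [0.2,0.061,0]
    - [0.25,0.076,0]
    - [0.28,0.085,0]
    - [0.293,0.089,0.02]
    - [0.293,0.089,0.05]
    - [0.293,0.089,0.065]
    - [0.293,0.089,0.065]
  grip: [20,20,20,20,20,20,20,20,20,20]

```text
time: 7.58
ee_pos: [565.8, 64.1, 150.8]
orientation: [[-0.122, 0.993, -0.002], [0.993, 0.122, 0.0], [0.001, -0.002, -1.0]]
ft_force: [-1.5, 0.8, 0.1]
opening: 0.29
```

```bash
python3 - <<'E'
from h import *
np.set_printoptions(precision=3,suppress=True)
s=robot.observe();print(s['time'],s['ee_pos'],s['joint_pos'],s['orientation'])
f=imaging.grab_frame("wrist");save(f,"w6.png",(240,130,400,270),5)
np.save("w6.npy",f,allow_pickle=True)
print(proj(f,s['ee_pos']+[0,0,-91]),proj(f,[565.5,64.3,30]))
g=np.load("w5.npy",allow_pickle=True).item()
print("hole",onz(g,316.8,225.9,76),"tip offs edge",onz(g,314.6,243.3,124.6))
E
```

```text
7.575 [565.759  64.058 150.799] [ -5.45   28.16   79.158  -0.     72.818 -12.432] [[-0.122  0.993 -0.002]
 [ 0.993  0.122  0.   ]
 [ 0.001 -0.002 -1.   ]]
(np.float64(315.1679170008815), np.float64(244.04416907693604)) (np.float64(314.8453184729792), np.float64(231.58985128640433))
hole [ 536.836 -239.932   76.   ] tip offs edge [ 534.751 -239.354  124.6  ]
```

View pics/w6.png

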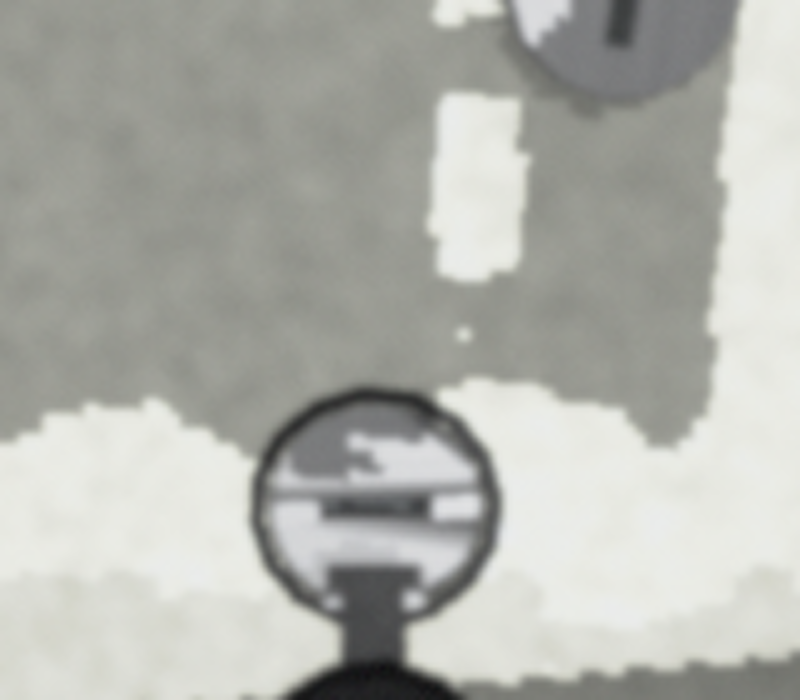

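Request:
carry_out:
  angular:
    - [0,0,0]
    - [0,0,0]
    - [0,0,0]
    - [0,0,0]
  xyz:
    - [0.001,0.0005,0.01]
    - [0.001,0.0005,0.02]
    - [0.001,0.0005,0.025]
    - [0.001,0.0005,0.025]
  grip: [20,20,20,20]

```text
time: 8.12
ee_pos: [566.3, 65.3, 126.4]
orientation: [[-0.122, 0.993, -0.001], [0.993, 0.122, 0.0], [0.0, -0.001, -1.0]]
ft_force: [-0.4, -0.1, 0.1]
opening: 0.291
```

```bash
python3 - <<'E'
from h import *
np.set_printoptions(precision=3,suppress=True)
s=robot.observe();print(s['time'],s['ee_pos'],s['ft_force'],s['wrist_torque'])
f=imaging.grab_frame("wrist");save(f,"w7.png",(270,190,370,265),8)
np.save("w7.npy",f,allow_pickle=True)
print(proj(f,s['ee_pos']+[0,0,-91]),proj(f,[565.5,64.3,30]))
E
```

```text
8.125 [566.319  65.294 126.365] [-0.39  -0.073  0.104] [-0.02  -0.122  0.031]
(np.float64(314.9299082220956), np.float64(243.9743166610815)) (np.float64(313.6871892962902), np.float64(242.6917725248005))
```

View pics/w7.png

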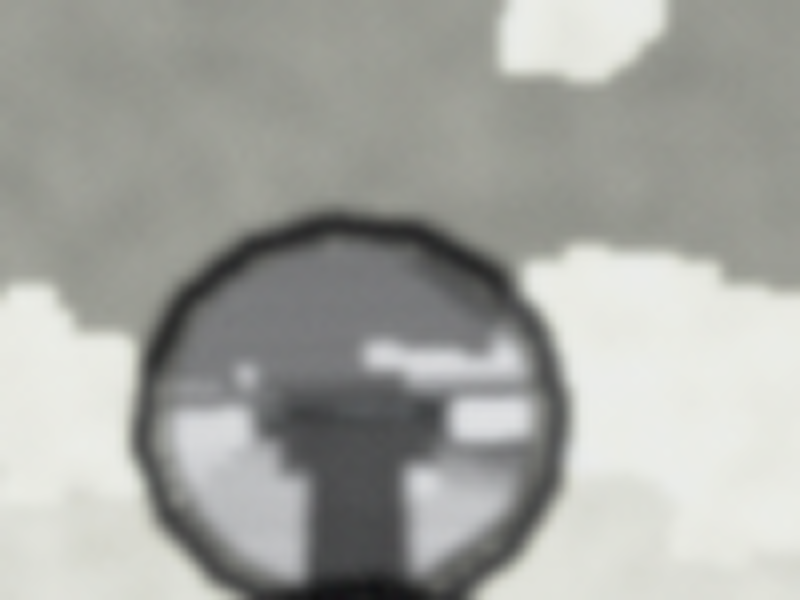

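```bash
python3 - <<'E'
from h import *
f=np.load("w7.npy",allow_pickle=True).item()
im=f["img"][225:262,295:335,::-1].astype(float)
im=np.clip((im-20)*2.2,0,255).astype(np.uint8)
cv2.imwrite("pics/w7e.png",cv2.resize(im,None,fx=16,fy=16,interpolation=cv2.INTER_CUBIC))
g=f["img"].mean(2).astype(int)
for v in range(234,254): print(v,g[v,300:332])
E
```

```text
234 [128 128 124 122 121 121 121 122 122 123 122 121 122 123 134 163 197 211
 211 208 202 201 203 202 203 204 200 190 174 166 170 189]
235 [150 145 132 124 124 122 122 121 122 122 121 121 123 123 129 154 182 194
 197 198 203 211 214 214 215 215 213 211 202 200 200 205]
236 [174 167 141 125 120 120 118 120 118 118 119 118 117 119 121 131 145 150
 152 156 173 193 203 204 203 202 202 200 198 198 196 197]
237 [170 166 137 120 113 113 110 111 109 110 109 110 108 108 107 108 112 113
 113 120 140 166 176 176 175 175 175 173 172 171 171 169]
238 [153 148 129 114 109 101  99 100  99  99  98  98  97  96  95  96  95  95
  97 100 116 133 142 145 146 143 147 151 149 150 148 148]
239 [139 133 122 115 108  96  88  87  87  87  86  87  88  89  89  89  89  87
  86  88  95 101 106 109 112 119 138 158 165 168 167 167]
240 [151 134 118 109 100  89  82  78  77  77  78  80  84  86  87  88  89  86
  84  86  88  85  78  79  86 110 155 193 207 209 209 208]
241 [180 150 117 104  95  84  72  66  66  67  71  73  80  84  86  88  87  84
  85  85  86  80  71  68  76 114 170 209 221 221 222 222]
242 [198 160 117  96
[... 899 characters left out ...]
 162 160 159 154 148 144]
249 [189 191 189 186 174 157 145 133 113  91  78  78  79  79  80  80  79  79
  80  94 134 178 201 203 193 180 172 169 169 167 162 157]
250 [191 191 190 191 188 182 176 162 131  96  80  76  79  81  81  81  78  79
  81  95 139 186 211 214 204 191 183 179 177 177 174 171]
251 [190 191 191 192 192 192 187 171 136  98  78  77  78  79  80  79  80  77
  80  95 136 182 206 209 204 196 192 189 189 187 185 183]
252 [189 189 190 190 190 191 188 171 135  96  77  77  77  79  81  79  80  79
  80  92 129 171 195 201 199 198 195 195 196 195 193 191]
253 [187 189 190 190 190 190 187 168 130  95  77  74  76  75  77  77  78  77
  77  88 120 160 186 196 197 197 198 198 198 198 196 189]
```

View pics/w7e.png

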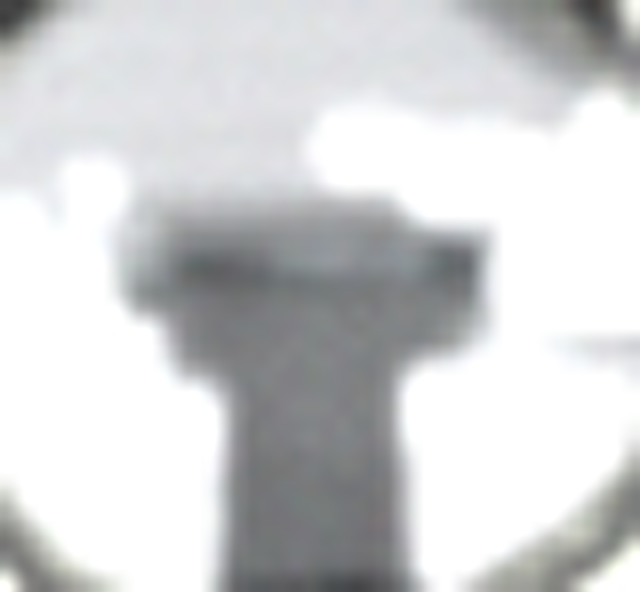

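```bash
python3 - <<'E'
from h import *
np.set_printoptions(precision=2,suppress=True)
for n,R in (("w2",0),("w3",0),("w6",1),("w7",1)):
    f=np.load(n+".npy",allow_pickle=True).item()
    g=cv2.cvtColor(f["img"],cv2.COLOR_RGB2GRAY)
    c=np.array([565.5,64.3]); N=250; s=0.2
    I=(np.arange(N)-N/2)*s
    M=np.array([[proj(f,(c[0]+x,c[1]-y,30)) for x in I] for y in I],np.float32)
    im=cv2.remap(g,M[...,0],M[...,1],cv2.INTER_CUBIC); b=cv2.GaussianBlur(im,(0,0),2)
    cc=np.array([N/2,N/2])
    for it in range(4):
        pts=[]
        for a in np.linspace(0,2*np.pi,180,endpoint=False):
            if R and np.sin(a)>0.55: continue   # driver hides the -y side
            rr=np.arange(80,112,.5); p=(cc[:,None]+rr*np.array([[np.cos(a)],[np.sin(a)]])).astype(np.float32)
            val=cv2.remap(b,p[0][None],p[1][None],cv2.INTER_LINEAR)[0]
            pts.append(p[:,val.argmin()])
        pts=np.float64(pts)
        A=np.c_[2*pts,np.ones(len(pts))]; x=np.linalg.lstsq(A,(pts**2).sum(1),rcond=None)[0]; cc=x[:2]; r=np.sqrt(x[2]+cc@cc)
    res=np.hypot(*(pts-cc).T)-r
    print(n,c[0]+(cc[0]-N/2)*s,c[1]-(cc[1]-N/2)*s,"r",r*s,"rms",res.std()*s)
    cv2.imwrite(f"pics/{n}q.png",cv2.resize(im,None,fx=2.4,fy=2.4))
E
```

```text
w2 565.4314996754433 64.35870911859092 r 19.258133908388118 rms 0.18738606933657173
w3 565.3618344895951 64.4386862344543 r 19.42619663298894 rms 0.1577758252333167
w6 565.1633660965209 64.2689662714095 r 19.276157575504246 rms 0.16426874335953578
w7 565.1894076701566 64.2843798043403 r 19.363115019290163 rms 0.1515634472198515
```

View pics/w6q.png

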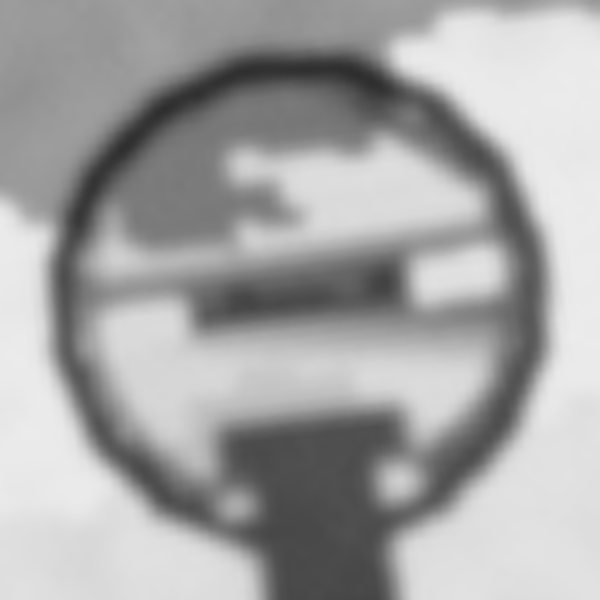

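Request:
carry_out:
  angular:
    - [0,0,0]
    - [0,0,0]
    - [0,0,0]
    - [0,0,0]
  xyz:
    - [-0.0007,-0.0007,0.002]
    - [-0.0007,-0.0007,0.004]
    - [-0.0007,-0.0007,0.005]
    - [-0.0007,-0.0007,0.005]
  grip: [20,20,20,20]

```text
time: 8.68
ee_pos: [565.8, 64.5, 121.7]
orientation: [[-0.122, 0.993, -0.0], [0.993, 0.122, 0.0], [0.0, -0.0, -1.0]]
ft_force: [-0.4, 0.5, -0.8]
opening: 0.289
```

Request:
carry_out:
  angular:
    - [0,0,0]
    - [0,0,0]
  xyz:
    - [0,0,0.001]
    - [0,0,0.001]
  grip: [20,20]

```text
time: 8.93
ee_pos: [565.8, 64.5, 120.7]
orientation: [[-0.122, 0.993, 0.0], [0.993, 0.122, 0.0], [0.0, 0.0, -1.0]]
ft_force: [0.5, 1.2, -1.9]
opening: 0.29
```

Request:
carry_out:
  angular:
    - [0,0,0]
    - [0,0,0]
    - [0,0,0]
  xyz:
    - [0,0,0.0005]
    - [0,0,0.001]
    - [0,0,0.001]
  grip: [20,20,20]

```text
time: 9.3
ee_pos: [565.8, 64.5, 119.7]
orientation: [[-0.122, 0.993, -0.0], [0.993, 0.122, 0.0], [0.0, -0.0, -1.0]]
ft_force: [0.2, 0.4, -1.7]
opening: 0.291
```

Request:
carry_out:
  angular:
    - [0,0,0]
    - [0,0,0]
  xyz:
    - [0,0,0.001]
    - [0,0,0.001]
  grip: [20,20]

```text
time: 9.55
ee_pos: [565.8, 64.5, 118.7]
orientation: [[-0.122, 0.993, -0.0], [0.993, 0.122, 0.0], [0.0, -0.0, -1.0]]
ft_force: [-0.3, -0.0, 0.2]
opening: 0.287
```

Request:
carry_out:
  angular:
    - [0,0,0]
    - [0,0,0]
    - [0,0,0]
  xyz:
    - [0,0,0.0007]
    - [0,0,0.0015]
    - [0,0,0.0015]
  grip: [20,20,20]

```text
time: 9.93
ee_pos: [565.8, 64.5, 117.2]
orientation: [[-0.122, 0.993, -0.0], [0.993, 0.122, 0.0], [0.0, -0.0, -1.0]]
ft_force: [-0.8, 0.9, -1.5]
opening: 0.296
```

Request:
carry_out:
  angular:
    - [0,0,0]
    - [0,0,0]
  xyz:
    - [0,0,0.001]
    - [0,0,0.001]
  grip: [20,20]

```text
time: 10.18
ee_pos: [565.8, 64.5, 116.2]
orientation: [[-0.122, 0.993, -0.0], [0.993, 0.122, 0.0], [0.0, -0.0, -1.0]]
ft_force: [0.1, 0.4, -0.4]
opening: 0.284
```

Well below the mouth level with no contact: the blade is in the slot. Feel for the floor.

Request:
carry_out:
  angular:
    - [0,0,0]
    - [0,0,0]
  xyz:
    - [0,0,0.0006]
    - [0,0,0.0006]
  grip: [20,20]

```text
time: 10.42
ee_pos: [565.8, 64.5, 115.6]
orientation: [[-0.122, 0.993, -0.0], [0.993, 0.122, 0.0], [0.0, -0.0, -1.0]]
ft_force: [-0.3, -0.4, -1.4]
opening: 0.292
```

```bash
python3 - <<'E'
from h import *
np.set_printoptions(precision=3,suppress=True)
f=imaging.grab_frame("wrist");save(f,"w8.png",(270,190,370,265),8)
for i in range(4):
    s=robot.observe();print(s['time'],s['ee_pos'],s['ft_force'],s['wrist_torque']);imaging.grab_frame("wrist")
E
```

```text
10.475 [565.851  64.518 115.654] [ 0.277 -0.974 -1.793] [-0.11  -0.101  0.017]
10.525 [565.866  64.513 115.673] [ 0.326 -0.745 -1.845] [-0.025 -0.088  0.027]
10.575 [565.868  64.514 115.675] [ 0.343 -0.193 -0.909] [-0.022 -0.061 -0.069]
10.625 [565.842  64.529 115.654] [ 0.321 -0.808 -1.116] [-0.056 -0.091 -0.027]
```

View pics/w8.png

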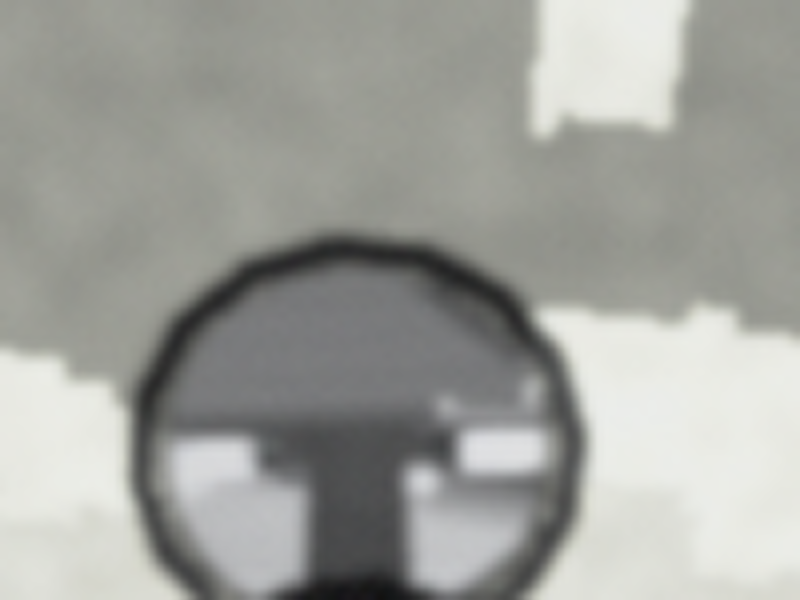

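Request:
carry_out:
  angular:
    - [0,0,3]
    - [0,0,6]
    - [0,0,9]
    - [0,0,12]
    - [0,0,15]
    - [0,0,18]
    - [0,0,20]
    - [0,0,20]
  xyz:
    - [0,0,0]
    - [0,0,0]
    - [0,0,0]
    - [0,0,0]
    - [0,0,0]
    - [0,0,0]
    - [0,0,0]
    - [0,0,0]
  grip: [20,20,20,20,20,20,20,20]
  newtons: 60

```text
time: 11.68
ee_pos: [566.0, 64.4, 115.7]
orientation: [[0.225, 0.974, 0.0], [0.974, -0.225, -0.0], [-0.0, 0.0, -1.0]]
ft_force: [0.8, -1.6, -1.3]
opening: 0.291
```

```bash
cat > tq.py <<'E'
from h import *
import sys
np.set_printoptions(precision=3,suppress=True)
n=int(sys.argv[1]) if len(sys.argv)>1 else 8
T=[];F=[];Y=[]
for i in range(n):
    s=robot.observe();T.append(s['wrist_torque']);F.append(s['ft_force']);R=s['orientation'];Y.append(np.degrees(np.arctan2(R[1,0],R[0,0])))
    f=imaging.grab_frame("wrist" if i==0 else "top")
    if i==0: w=f
print(s['time'],s['ee_pos'],'F',np.mean(F,0),'T',np.mean(T,0),'sd',np.std(T,0)[2],'yaw',np.mean(Y),'j6',s['joint_pos'][5])
if len(sys.argv)>2: save(w,sys.argv[2],(250,190,390,285),5.6)
E
python3 tq.py 8 w9.png
```

```text
12.025 [565.942  64.413 115.68 ] F [ 0.877 -1.391 -1.702] T [-0.371 -0.287  0.11 ] sd 0.033411609564314965 yaw 77.02860667321124 j6 7.583371604385821
```

View pics/w9.png

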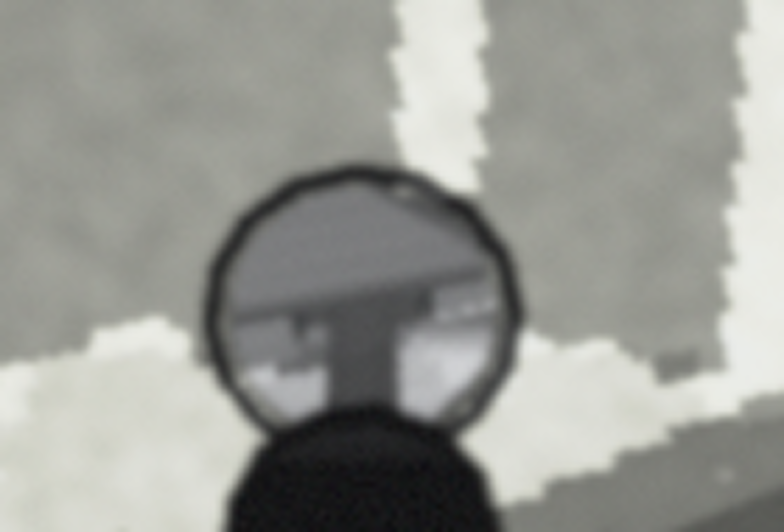

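Request:
carry_out:
  angular:
    - [0,0,3]
    - [0,0,6]
    - [0,0,9]
    - [0,0,12]
    - [0,0,15]
    - [0,0,15]
  xyz:
    - [0,0,0]
    - [0,0,0]
    - [0,0,0]
    - [0,0,0]
    - [0,0,0]
    - [0,0,0]
  grip: [20,20,20,20,20,20]

```text
time: 12.82
ee_pos: [566.1, 64.4, 115.7]
orientation: [[0.469, 0.883, 0.001], [0.883, -0.469, -0.0], [0.0, 0.001, -1.0]]
ft_force: [2.8, -0.9, -2.3]
opening: 0.289
```

```bash
python3 tq.py 8
```

```text
13.175 [565.992  64.413 115.689] F [ 2.301 -2.077 -2.228] T [-0.65  -0.588  0.11 ] sd 0.028276680176128506 yaw 62.04487480582553 j6 22.57413546468514
```

Request:
carry_out:
  angular:
    - [0,0,2]
    - [0,0,4]
    - [0,0,6]
    - [0,0,6]
  xyz:
    - [0,0,0]
    - [0,0,0]
    - [0,0,0]
    - [0,0,0]
  grip: [20,20,20,20]

```text
time: 13.72
ee_pos: [566.0, 64.4, 115.7]
orientation: [[0.56, 0.829, 0.0], [0.829, -0.56, -0.0], [0.0, 0.0, -1.0]]
ft_force: [3.4, -2.8, -2.1]
opening: 0.286
```

```bash
python3 tq.py 8 w10.png
```

```text
14.075 [565.962  64.436 115.685] F [ 3.246 -3.484 -2.131] T [-0.914 -0.893  0.12 ] sd 0.028001042150812797 yaw 56.00419096941338 j6 28.589972710960854
```

View pics/w10.png

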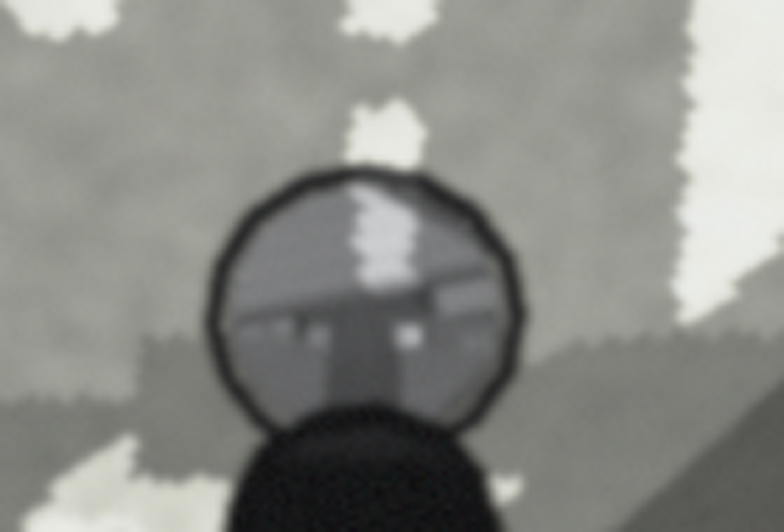

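Request:
carry_out:
  angular:
    - [0,0,1]
    - [0,0,3]
    - [0,0,4]
    - [0,0,4]
  xyz:
    - [0,0.0002,0]
    - [0,0.0004,0]
    - [0,0.0004,0]
    - [0,0.0004,0]
  grip: [20,20,20,20]

```text
time: 14.62
ee_pos: [566.1, 64.3, 115.7]
orientation: [[0.616, 0.788, -0.0], [0.788, -0.616, 0.0], [-0.0, -0.0, -1.0]]
ft_force: [2.1, -2.8, -1.5]
opening: 0.292
```

```bash
python3 tq.py 8
```

```text
14.975 [566.152  64.308 115.682] F [ 2.481 -2.813 -0.956] T [-0.757 -0.694  0.12 ] sd 0.01359378537268989 yaw 52.00694477653886 j6 32.57329308644411
```

Torque flat at about 0.12; still in the drawing-in phase. Continue in small steps.

Request:
carry_out:
  angular:
    - [0,0,1]
    - [0,0,3]
    - [0,0,5]
    - [0,0,5]
  xyz:
    - [0,0.0002,0]
    - [0,0.0004,0]
    - [0,0.0004,0]
    - [0,0.0004,0]
  grip: [20,20,20,20]

```text
time: 15.52
ee_pos: [566.3, 64.2, 115.6]
orientation: [[0.682, 0.731, -0.0], [0.731, -0.682, 0.0], [-0.0, -0.0, -1.0]]
ft_force: [1.5, -0.9, -0.4]
opening: 0.288
```

```bash
python3 tq.py 8
```

```text
15.875 [566.361  64.131 115.599] F [ 0.774 -1.375  0.31 ] T [-0.371 -0.228  0.119] sd 0.02920937909806728 yaw 47.00503219769628 j6 37.54979677892267
```

Request:
carry_out:
  angular:
    - [0,0,1]
    - [0,0,3]
    - [0,0,5]
    - [0,0,5]
  xyz:
    - [0,0,0]
    - [0,0,0]
    - [0,0,0]
    - [0,0,0]
  grip: [20,20,20,20]

```text
time: 16.42
ee_pos: [566.4, 64.1, 115.6]
orientation: [[0.744, 0.669, -0.0], [0.669, -0.744, 0.0], [-0.0, -0.0, -1.0]]
ft_force: [-0.2, -1.4, 0.5]
opening: 0.29
```

```bash
python3 tq.py 8
```

```text
16.775 [566.462  64.056 115.622] F [-0.034 -1.024  0.332] T [-0.262 -0.088  0.133] sd 0.020747709994508107 yaw 42.00314014121486 j6 42.548425519878535
```

Request:
carry_out:
  angular:
    - [0,0,1]
    - [0,0,2]
    - [0,0,3]
    - [0,0,3]
  xyz:
    - [0,0,0]
    - [0,0,0]
    - [0,0,0]
    - [0,0,0]
  grip: [20,20,20,20]

```text
time: 17.32
ee_pos: [566.5, 64.1, 115.7]
orientation: [[0.777, 0.629, 0.0], [0.629, -0.777, -0.0], [0.0, 0.0, -1.0]]
ft_force: [0.5, -1.7, 0.0]
opening: 0.291
```

```bash
python3 tq.py 6
```

```text
17.575 [566.489  64.022 115.654] F [ 0.238 -1.265  0.081] T [-0.293 -0.07   0.162] sd 0.019655711910565685 yaw 39.003466754148164 j6 45.5482535350683
```

Request:
carry_out:
  angular:
    - [0,0,1]
    - [0,0,2]
    - [0,0,3]
    - [0,0,3]
  xyz:
    - [0,0,0]
    - [0,0,0]
    - [0,0,0]
    - [0,0,0]
  grip: [20,20,20,20]

```text
time: 18.12
ee_pos: [566.5, 64.0, 115.6]
orientation: [[0.809, 0.588, 0.0], [0.588, -0.809, -0.0], [-0.0, 0.0, -1.0]]
ft_force: [1.4, -2.0, -0.5]
opening: 0.292
```

```bash
python3 tq.py 6 w11.png
```

```text
18.375 [566.515  64.028 115.649] F [ 0.611 -2.033 -0.549] T [-0.454 -0.139  0.206] sd 0.0183652057816103 yaw 36.00426926452846 j6 48.547374772040264
```

View pics/w11.png

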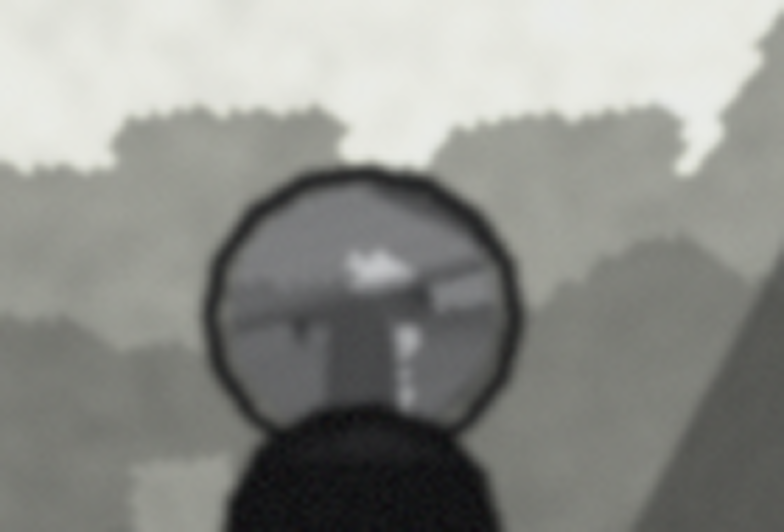

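Request:
carry_out:
  angular:
    - [0,0,1]
    - [0,0,1.5]
    - [0,0,1.5]
  xyz:
    - [0,0,0]
    - [0,0,0]
    - [0,0,0]
  grip: [20,20,20]

```text
time: 18.8
ee_pos: [566.5, 64.0, 115.7]
orientation: [[0.824, 0.566, 0.0], [0.566, -0.824, -0.0], [0.0, 0.0, -1.0]]
ft_force: [0.3, -1.9, -0.2]
opening: 0.293
```

```bash
python3 tq.py 12
```

```text
19.35 [566.535  64.038 115.665] F [ 1.1   -2.431 -0.688] T [-0.56  -0.256  0.221] sd 0.028661269806546555 yaw 34.50401308010353 j6 50.051756881226574
```

Request:
carry_out:
  angular:
    - [0,0,1]
    - [0,0,1.5]
    - [0,0,1.5]
  xyz:
    - [0,0,0]
    - [0,0,0]
    - [0,0,0]
  grip: [20,20,20]

```text
time: 19.77
ee_pos: [566.5, 64.0, 115.7]
orientation: [[0.839, 0.545, 0.0], [0.545, -0.839, -0.0], [0.0, 0.0, -1.0]]
ft_force: [0.8, -2.3, -0.0]
opening: 0.291
```

```bash
python3 tq.py 12
```

```text
20.325 [566.549  64.013 115.679] F [ 1.047 -2.447 -0.471] T [-0.714 -0.32   0.236] sd 0.021203451401764124 yaw 33.00321690394091 j6 51.55305552368938
```

Request:
carry_out:
  angular:
    - [0,0,0.5]
    - [0,0,1]
    - [0,0,1]
  xyz:
    - [0,0,0]
    - [0,0,0]
    - [0,0,0]
  grip: [20,20,20]

```text
time: 20.75
ee_pos: [566.5, 64.0, 115.6]
orientation: [[0.848, 0.53, 0.0], [0.53, -0.848, -0.0], [0.0, 0.0, -1.0]]
ft_force: [0.8, -3.8, -0.5]
opening: 0.293
```

```bash
python3 tq.py 12; python3 - <<'E'
from h import *
f=imaging.grab_frame("scene");save(f,"s4.png",(370,200,620,385),3.2)
E
```

```text
21.3 [566.524  64.011 115.673] F [ 1.536 -3.065 -0.684] T [-0.818 -0.399  0.261] sd 0.030116522318824692 yaw 32.00268290315453 j6 52.55019930017452
```

View pics/s4.png

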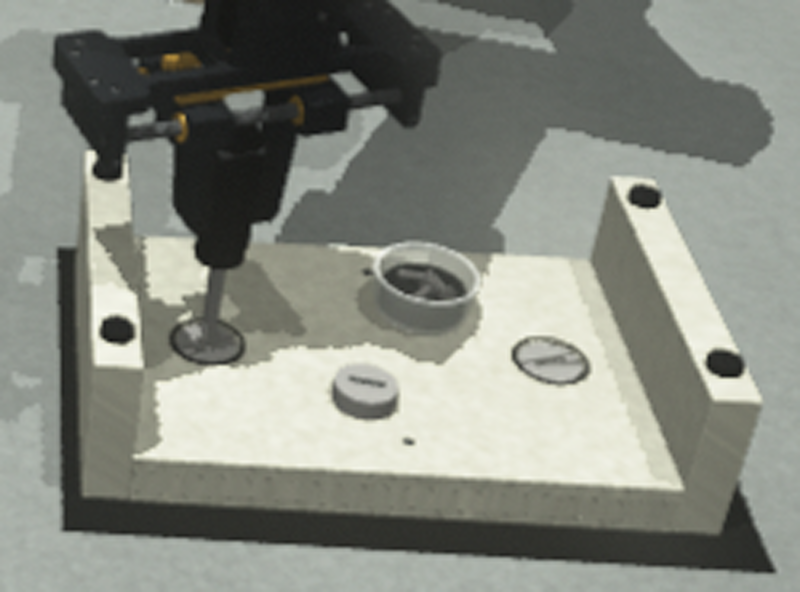

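Request:
carry_out:
  angular:
    - [0,0,-2]
    - [0,0,-4]
    - [0,0,-6]
    - [0,0,-6]
  xyz:
    - [0,0,0]
    - [0,0,0]
    - [0,0,0]
    - [0,0,0]
  grip: [20,20,20,20]

```text
time: 21.9
ee_pos: [566.5, 64.1, 115.7]
orientation: [[0.788, 0.616, 0.0], [0.616, -0.788, 0.0], [0.0, -0.0, -1.0]]
ft_force: [2.0, -3.2, -0.8]
opening: 0.291
```

```bash
python3 tq.py 6 w12.png
```

```text
22.15 [566.492  64.087 115.637] F [ 1.923 -3.057 -0.548] T [-0.728 -0.399  0.091] sd 0.03468611280058735 yaw 37.99846698361943 j6 46.562306958138656
```

View pics/w12.png

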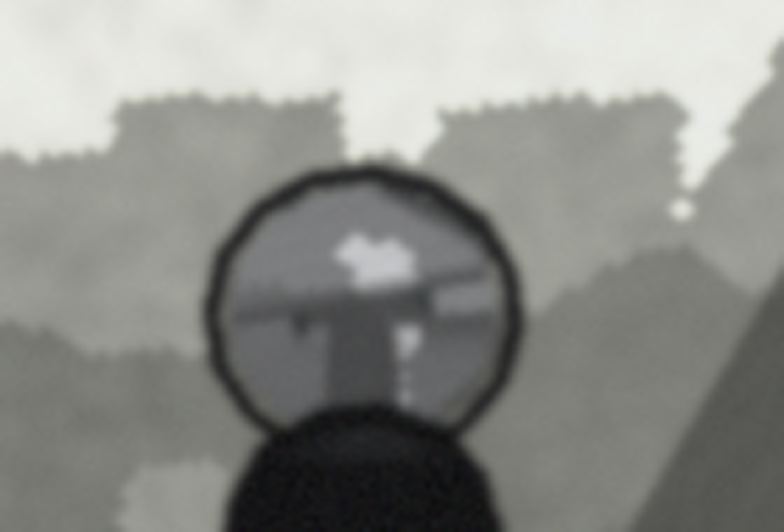

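Request:
carry_out:
  angular:
    - [0,0,-2]
    - [0,0,-4]
    - [0,0,-6]
    - [0,0,-6]
  xyz:
    - [0,0,0]
    - [0,0,0]
    - [0,0,0]
    - [0,0,0]
  grip: [20,20,20,20]

```text
time: 22.7
ee_pos: [566.2, 64.4, 115.5]
orientation: [[0.719, 0.695, -0.001], [0.695, -0.719, 0.001], [-0.0, -0.001, -1.0]]
ft_force: [0.3, 0.7, 0.3]
opening: 0.287
```

```bash
python3 tq.py 6 w13.png
```

```text
22.95 [566.384  64.166 115.545] F [-0.146  0.4   -0.73 ] T [-0.006  0.054 -0.007] sd 0.02071645126913089 yaw 44.0040244673768 j6 40.56049141656985
```

View pics/w13.png

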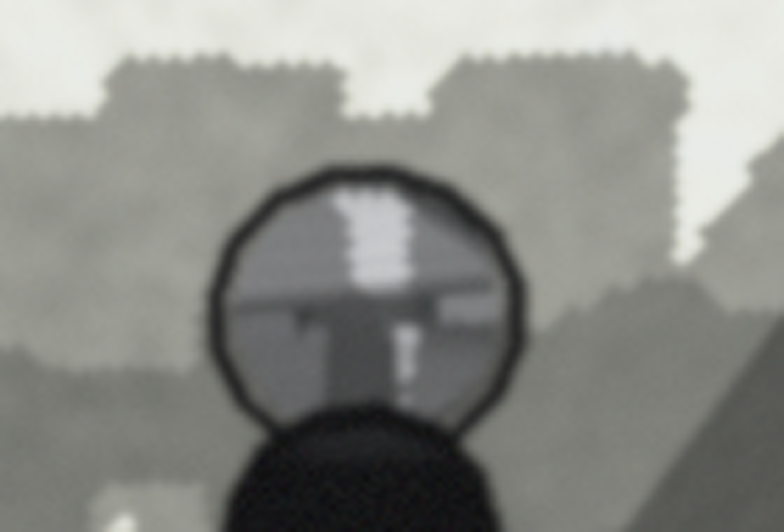

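Request:
carry_out:
  angular:
    - [0,0,0]
    - [0,0,0]
    - [0,0,0]
    - [0,0,0]
    - [0,0,0]
    - [0,0,0]
    - [0,0,0]
  xyz:
    - [0,0,-0.003]
    - [0,0,-0.008]
    - [0,0,-0.02]
    - [0,0,-0.05]
    - [0,0,-0.09]
    - [0,0,-0.105]
    - [0,0,-0.105]
  grip: [20,20,20,20,20,20,20]

```text
time: 23.88
ee_pos: [566.6, 64.1, 221.1]
orientation: [[0.719, 0.695, 0.002], [0.695, -0.719, -0.0], [0.001, 0.001, -1.0]]
ft_force: [0.4, -0.2, -1.4]
opening: 0.291
```

```bash
python3 - <<'E'
from h import *
np.set_printoptions(precision=3,suppress=True)
s=robot.observe();print(s['time'],s['ee_pos'],s['orientation'],s['opening'],s['joint_pos'])
f=imaging.grab_frame("wrist");save(f,"w14.png")
np.save("w14.npy",f,allow_pickle=True)
E
```

```text
23.875 [566.623  64.05  221.148] [[ 0.719  0.695  0.002]
 [ 0.695 -0.719 -0.   ]
 [ 0.001  0.001 -1.   ]] 0.291431987588592 [-5.441 24.539 72.886 -0.001 82.487 40.553]
```

View pics/w14.png

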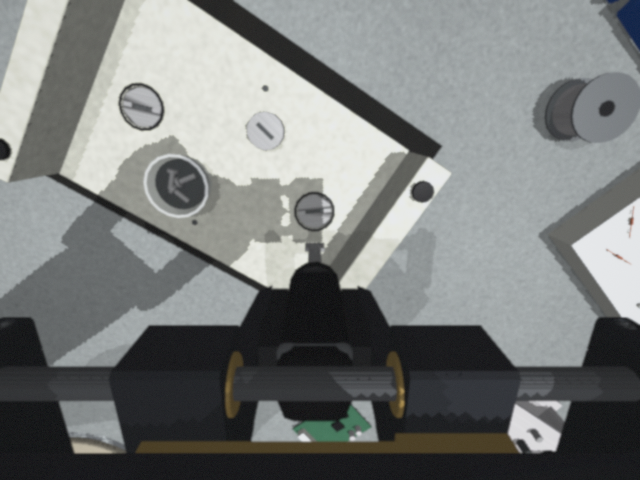

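Request:
carry_out:
  angular:
    - [0,0,-8]
    - [0,0,-16]
    - [0,0,-24]
    - [0,0,-32]
    - [0,0,-40]
    - [0,0,-48]
    - [0,0,-57]
    - [0,0,-57]
    - [0,0,-57]
    - [0,0,-57]
  xyz:
    - [-0.02,0.017,0]
    - [-0.055,0.046,0]
    - [-0.095,0.08,0]
    - [-0.135,0.114,0]
    - [-0.175,0.148,0]
    - [-0.21,0.178,0]
    - [-0.233,0.1975,0]
    - [-0.233,0.1975,0]
    - [-0.233,0.1975,0]
    - [-0.233,0.1975,0]
  grip: [20,20,20,20,20,20,20,20,20,20]

```text
time: 25.18
ee_pos: [536.2, -238.6, 220.4]
orientation: [[-0.191, 0.982, -0.001], [0.982, 0.191, 0.001], [0.001, -0.0, -1.0]]
ft_force: [0.2, -0.2, -1.7]
opening: 0.29
```

```bash
python3 - <<'E'
from h import *
np.set_printoptions(precision=3,suppress=True)
s=robot.observe();print(s['time'],s['ee_pos'],s['orientation'],s['opening'],s['joint_pos'])
f=imaging.grab_frame("wrist");save(f,"w15.png",(255,180,375,270),6.5)
np.save("w15.npy",f,allow_pickle=True)
print(proj(f,s['ee_pos']+[0,0,-91]),proj(f,[536.4,-239.7,76]))
t=imaging.grab_frame("top");save(t,"t2.png",(100,140,290,280),4.2)
E
```

```text
25.175 [ 536.232 -238.634  220.366] [[-0.191  0.982 -0.001]
 [ 0.982  0.191  0.001]
 [ 0.001 -0.    -1.   ]] 0.28963688730390796 [-35.542  26.3    70.05    0.01   83.692 -46.555]
(np.float64(314.8354462147358), np.float64(244.04989068758258)) (np.float64(314.65975445060167), np.float64(225.07039144331802))
```

View pics/w15.png

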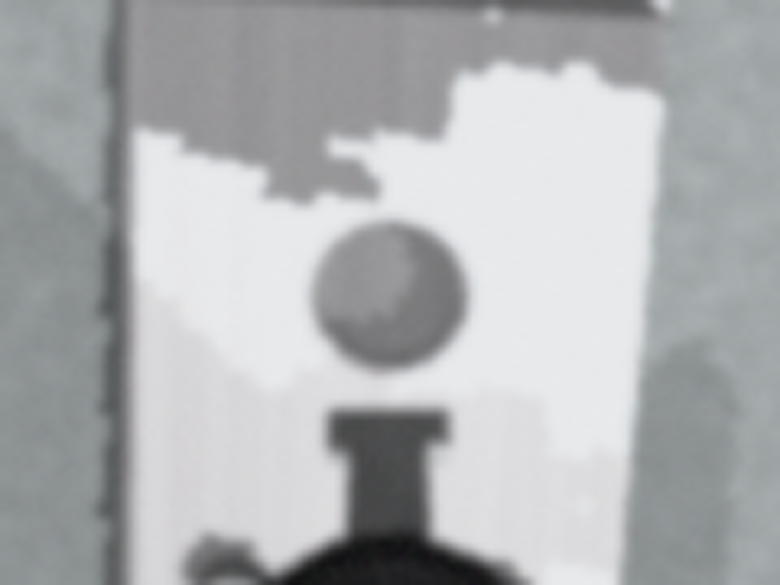

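View pics/t2.png

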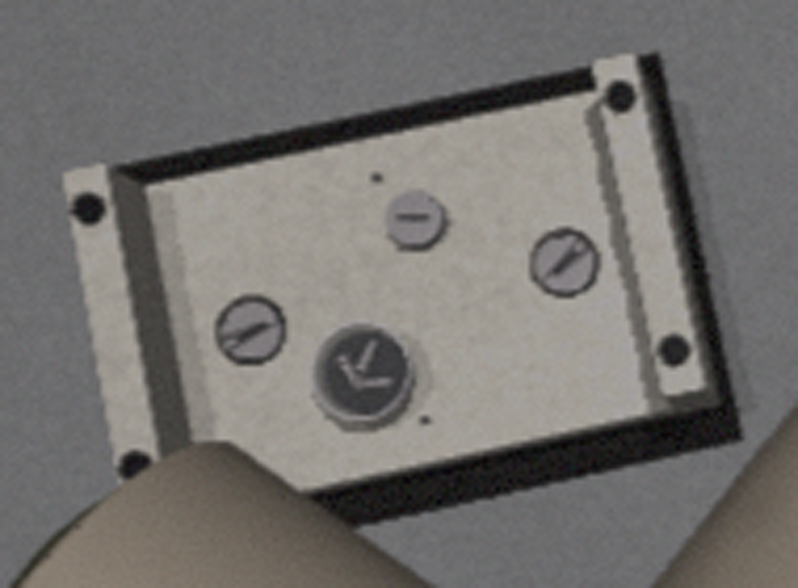

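Request:
carry_out:
  angular:
    - [0,0,0]
    - [0,0,0]
    - [0,0,0]
    - [0,0,0]
    - [0,0,0]
    - [0,0,0]
  xyz:
    - [-0.001,0,0.03]
    - [-0.001,0,0.05]
    - [-0.001,0,0.07]
    - [-0.001,0,0.095]
    - [-0.001,0,0.11]
    - [-0.001,0,0.11]
  grip: [20,20,20,20,20,20]

```text
time: 26.02
ee_pos: [536.1, -240.4, 110.0]
orientation: [[-0.191, 0.982, -0.001], [0.982, 0.191, 0.001], [0.001, -0.001, -1.0]]
ft_force: [-0.0, -0.7, -0.3]
opening: 0.291
```

Request:
carry_out:
  angular:
    - [0,0,0]
    - [0,0,0]
    - [0,0,0]
    - [0,0,0]
  xyz:
    - [0,0,0.003]
    - [0,0,0.006]
    - [0,0,0.0065]
    - [0,0,0.0065]
  grip: [20,20,20,20]

```text
time: 26.52
ee_pos: [536.3, -240.9, 104.3]
orientation: [[-0.191, 0.982, 0.0], [0.982, 0.191, -0.0], [-0.0, 0.0, -1.0]]
ft_force: [0.1, -0.5, -0.8]
opening: 0.293
```

Request:
carry_out:
  angular:
    - [0,0,0]
    - [0,0,0]
    - [0,0,0]
  xyz:
    - [0,0,0.001]
    - [0,0,0.0015]
    - [0,0,0.0015]
  grip: [20,20,20]

```text
time: 26.9
ee_pos: [536.3, -240.9, 102.6]
orientation: [[-0.191, 0.982, -0.0], [0.982, 0.191, 0.0], [0.0, -0.0, -1.0]]
ft_force: [-0.2, -0.3, -0.9]
opening: 0.294
```

Request:
carry_out:
  angular:
    - [0,0,0]
    - [0,0,0]
    - [0,0,0]
  xyz:
    - [0,0,0.0005]
    - [0,0,0.0005]
    - [0,0,0.0005]
  grip: [20,20,20]

```text
time: 27.28
ee_pos: [536.3, -240.9, 102.3]
orientation: [[-0.191, 0.982, 0.0], [0.982, 0.191, -0.0], [-0.0, 0.0, -1.0]]
ft_force: [-0.1, 0.0, 0.1]
opening: 0.293
```

Request:
carry_out:
  angular:
    - [0,0,0]
    - [0,0,0]
    - [0,0,0]
    - [0,0,0]
    - [0,0,0]
    - [0,0,0]
  xyz:
    - [0,0,0]
    - [0,0,0]
    - [0,0,0]
    - [0,0,0]
    - [0,0,0]
    - [0,0,0]
  grip: [33,36,50,80,100,100]

```text
time: 28.02
ee_pos: [536.3, -240.8, 102.1]
orientation: [[-0.191, 0.982, -0.0], [0.982, 0.191, 0.0], [0.0, 0.0, -1.0]]
ft_force: [0.0, -0.9, 0.3]
opening: 0.79
```

Request:
carry_out:
  angular:
    - [0,0,0]
    - [0,0,0]
    - [0,0,0]
    - [0,0,0]
    - [0,0,0]
    - [0,0,0]
  xyz:
    - [0,0,-0.02]
    - [0,0,-0.05]
    - [0,0,-0.1]
    - [0,0,-0.15]
    - [0,0,-0.17]
    - [0,0,-0.17]
  grip: [100,100,100,100,100,100]

```text
time: 28.78
ee_pos: [536.6, -241.0, 273.4]
orientation: [[-0.191, 0.982, 0.002], [0.982, 0.191, -0.002], [-0.002, 0.002, -1.0]]
ft_force: [0.5, 0.2, -0.6]
opening: 1.002
```

```bash
python3 - <<'E'
from h import *
np.set_printoptions(precision=3,suppress=True)
s=robot.observe();print(s['time'],s['ee_pos'],s['opening'])
f=imaging.grab_frame("scene");save(f,"s5.png",(190,190,330,300),5.5);save(f,"s5b.png",(380,230,620,385),3.3)
f=imaging.grab_frame("wrist");save(f,"w16.png")
E
```

```text
28.775 [ 536.561 -241.008  273.377] 1.002479696837909
```

View pics/s5.png

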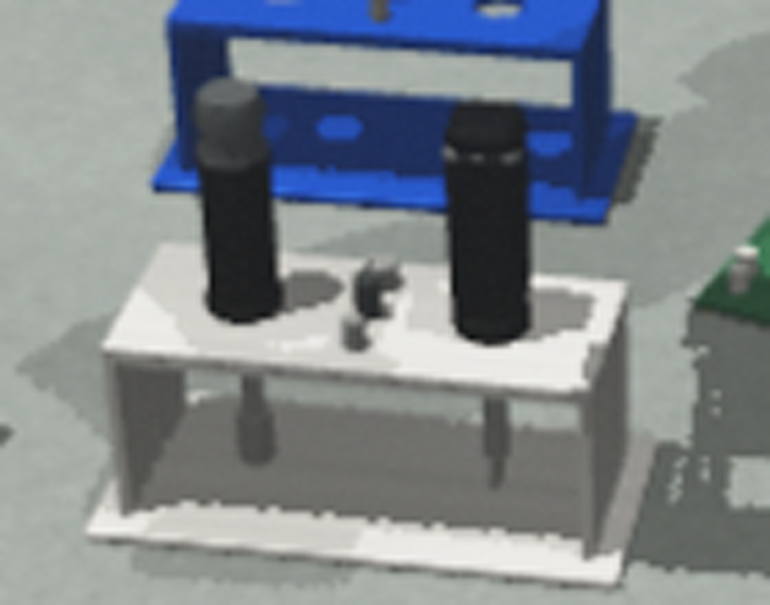

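View pics/s5b.png

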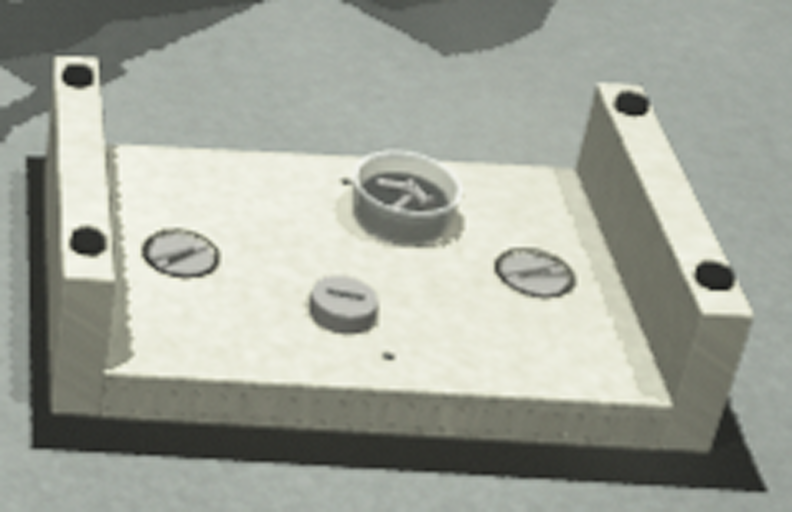

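View pics/w16.png

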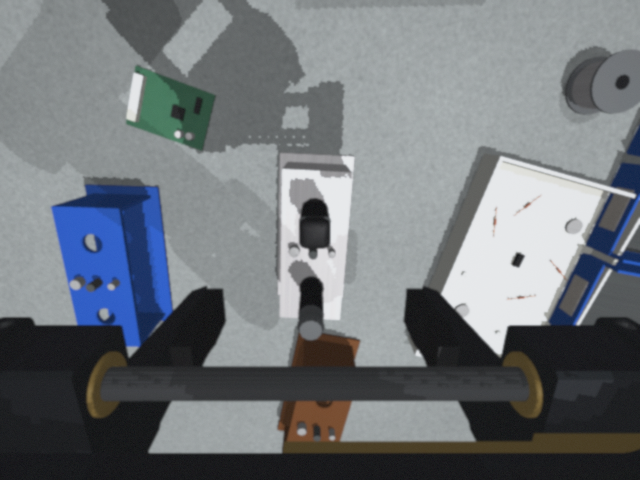

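Request:
carry_out:
  angular:
    - [0,0,0]
    - [0,0,0]
    - [0,0,0]
    - [0,0,0]
    - [0,0,0]
    - [0,0,0]
    - [0,0,0]
  xyz:
    - [0.05,0.02,0]
    - [0.11,0.047,0.01]
    - [0.16,0.07,0.04]
    - [0.172,0.074,0.08]
    - [0.172,0.074,0.12]
    - [0.172,0.074,0.12]
    - [0.172,0.074,0.12]
  grip: [100,100,100,100,100,100,100]

```text
time: 29.75
ee_pos: [576.5, -58.3, 153.1]
orientation: [[-0.19, 0.982, 0.001], [0.982, 0.19, -0.0], [-0.0, 0.001, -1.0]]
ft_force: [-0.1, -0.5, -0.2]
opening: 0.996
```

```bash
python3 - <<'E'
from h import *
f=imaging.grab_frame("wrist");save(f,"w17.png",(150,0,510,270),2.2)
q=lambda x,y:(150+x/2.2,y/2.2)
E
```

```text
(no output)
```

View pics/w17.png

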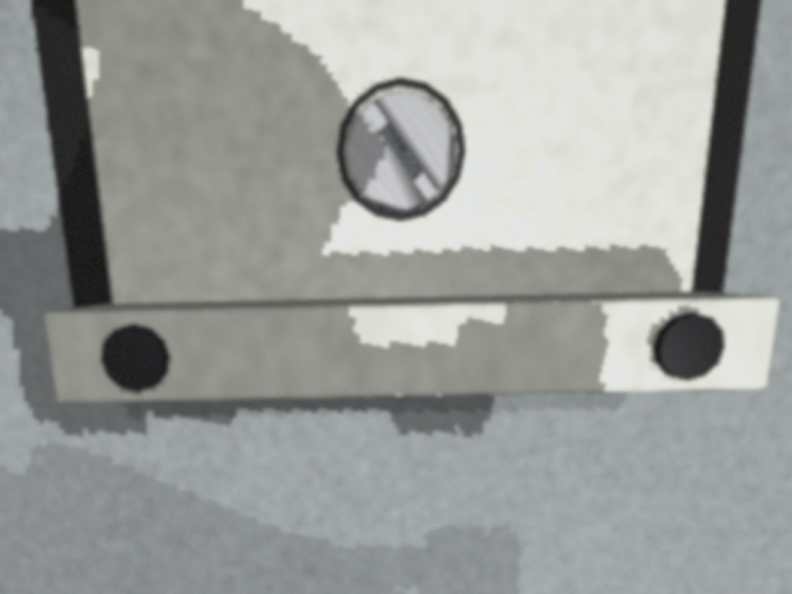

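The gap is closed and square along its whole length: the dowels no longer show, and the slot has turned about 58° from its starting angle. The robot is clear of everything, so I'm handing in.

```bash
python3 - <<'E'
from cell import robot
print(robot.observe()['ft_force']); print(robot.hand_in())
E
```

```text
[-0.05306565 -0.74823295 -0.02828302]
the job is handed in; nothing more can be done
None
```

I tightened the connector and returned the screwdriver to its stand, then handed the job in at about 30 s. No verdict was reported.

- **Tightening:** I fed the blade into the slot with no contact force I could measure. I then turned the disc clockwise at about 0.12 N m until the torque climbed, and stopped at about 0.26 N m. That is inside the firmly-tight range and below stripping. The torque reading has noise of about 0.03 N m, so I averaged several samples each time.
- **Withdrawal:** I turned back only until the wrist force and torque fell to zero, then lifted the blade straight out.
- **Panel:** The last view from above shows the gap closed and even along the whole seam, with the dowels no longer visible. I had no direct reading of the bolt pull and inferred it from the torque.
- **Stand and bystanders:** In the last pictures the screwdriver stands upright in its own hole with the collar down. The nut driver, tub and spare disc look unmoved by eye. The gripper was open and clear of everything.

No checks failed. My separate estimates of the disc and blade position differed by up to about 0.8 mm. Side force reached about 5 N while turning, so I shifted the tool slightly to relieve it.

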